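# Clear the bracket check fixture

### The job

Swing the hold-down bar of the check fixture fully aside, then lift each cast bracket out of its nest and sort it by the gauge pin beside that nest: a bracket whose pin stands up is a reject and goes into the round pan, one whose pin is down goes into the rectangular tray, each set standing upright on its base. The brackets are delicate, so keep the grip on them below 50 N; when all the nests are empty, swing the bar fully back over the fixture, and do not disturb the screwdriver, can and steel block lying around.

Things in the scene. Friction and masses are not known exactly. Their poses are not given: they have to be found in the camera images.
- fixture: Dark steel check fixture fixed to the table, 240 x 200 mm and 34 mm high with four open rectangular nests (84 x 50 mm, 12 mm deep, floor at z = 22 mm). Origin on the underside; it reaches from x = -105 to +135 mm and y = -100 to +100 mm in its own frame; its +x end carries the pivot post of the hold-down bar. z up.
- nest_1 (a point): Centre of the floor of nest 1, at (-52, 45, 22) mm in the fixture's frame; bracket_1 starts here if present. Its gauge pin stands 51 mm away, just outside the nest by the fixture's corner.
- nest_2 (a point): Centre of the floor of nest 2, at (-52, -45, 22) mm in the fixture's frame; bracket_2 starts here if present. Its gauge pin stands 51 mm away, just outside the nest by the fixture's corner.
- nest_3 (a point): Centre of the floor of nest 3, at (52, 45, 22) mm in the fixture's frame; bracket_3 starts here if present. Its gauge pin stands 51 mm away, just outside the nest by the fixture's corner.
- nest_4 (a point): Centre of the floor of nest 4, at (52, -45, 22) mm in the fixture's frame; bracket_4 starts here if present. Its gauge pin stands 51 mm away, just outside the nest by the fixture's corner.
- holddown (a joint): Angle (rad) of the hold-down bar, a flat grey H-shaped bar from z = 98 to 106 mm, 6 mm above the brackets, on a vertical pivot. At 0 it points from the pivot along the fixture's -x, over all nests; it grows as it swings towards the fixture's -y, to a stop at 1.62. Starts at 0 to 0.2. Fully back: below 0.15; fully aside: above 1.4. Friction 1 to 2 N at the knob; stays where left.
- holddown_knob (a point): Top centre of the bar's upright black round knob, 22 mm in diameter and 34 mm tall (from the bar's upper face at z = 106 mm to z = 140 mm), 160 mm from the pivot axis.
- holddown_pivot (a point): Point on the bar's vertical pivot axis at the bar's underside, z = 98 mm; at (120, 0) mm in the fixture's frame.
- pin_a: Steel gauge pin, 18 mm in diameter, fixed; it is UP: stands 42 mm above the fixture top (rejected bracket). It belongs to the nest whose centre is 51 mm from it; which nest differs from start to start. Origin at its foot, on the fixture's top face (z = 34 mm).
- pin_b: Steel gauge pin, 18 mm in diameter, fixed; it is UP: stands 42 mm above the fixture top (rejected bracket). It belongs to the nest whose centre is 51 mm from it; which nest differs from start to start. Origin at its foot, on the fixture's top face (z = 34 mm).
- pin_c: Steel gauge pin, 18 mm in diameter, fixed; it is DOWN: a stub only 5 mm above the fixture top (good bracket). It belongs to the nest whose centre is 51 mm from it; which nest differs from start to start. Origin at its foot, on the fixture's top face (z = 34 mm).
- pin_d: Steel gauge pin, 18 mm in diameter, fixed; it is DOWN: a stub only 5 mm above the fixture top (good bracket). It belongs to the nest whose centre is 51 mm from it; which nest differs from start to start. Origin at its foot, on the fixture's top face (z = 34 mm).
- bracket_1: Cast aluminium bracket, 0.15 to 0.31 kg: base plate 80 (x) x 46 (y) x 8 mm, an upright web 60 (x) x 10 (y) mm along its middle, top 70 mm above the underside, and on the web a boss 20 mm in diameter, 26 mm long along y, at x = +26, z = 56 mm. Grip across the web at about x = -8, z = 52 mm, below 50 N. Origin: centre of the underside. Starts in its nest; may be absent.
- bracket_2: Cast aluminium bracket, 0.15 to 0.31 kg: base plate 80 (x) x 46 (y) x 8 mm, an upright web 60 (x) x 10 (y) mm along its middle, top 70 mm above the underside, and on the web a boss 20 mm in diameter, 26 mm long along y, at x = +26, z = 56 mm. Grip across the web at about x = -8, z = 52 mm, below 50 N. Origin: centre of the underside. Starts in its nest; may be absent.
- bracket_3: Cast aluminium bracket, 0.15 to 0.31 kg: base plate 80 (x) x 46 (y) x 8 mm, an upright web 60 (x) x 10 (y) mm along its middle, top 70 mm above the underside, and on the web a boss 20 mm in diameter, 26 mm long along y, at x = +26, z = 56 mm. Grip across the web at about x = -8, z = 52 mm, below 50 N. Origin: centre of the underside. Starts in its nest; may be absent.
- bracket_4: Cast aluminium bracket, 0.15 to 0.31 kg: base plate 80 (x) x 46 (y) x 8 mm, an upright web 60 (x) x 10 (y) mm along its middle, top 70 mm above the underside, and on the web a boss 20 mm in diameter, 26 mm long along y, at x = +26, z = 56 mm. Grip across the web at about x = -8, z = 52 mm, below 50 N. Origin: centre of the underside. Starts in its nest; may be absent.
- tray: Rectangular grey plastic tray for good brackets, loose, 0.7 kg, 150 (x) x 200 (y) mm outside, walls 4 mm thick and 18 mm high, floor 4 mm thick. Origin at the centre of the underside. Room for two brackets side by side at y = +-40 mm, webs along x.
- pan: Round grey plastic pan for rejected brackets, loose, 0.7 kg, 216 mm across the rim, 18 mm high, wall 4 mm, floor 4 mm thick. Origin at the centre of the underside. Room for two brackets side by side, 80 mm between their webs.
- screwdriver: Bystander: screwdriver 180 mm long, lying on the table. Leave alone.
- spray_can: Bystander: white can 56 mm in diameter, 150 mm tall. Leave alone.
- gauge_block: Bystander: steel block 60 x 90 x 50 mm. Leave alone.
Things that resemble listed ones, but are neither listed nor needed, are in the scene too. What is shaped like the bracket_3 but orange or red is not meant. Leave any blue or red look-alike of the bracket_2 alone.

How it is judged:
By the outcome, as a careful person would: the job done as asked, in the order asked, and still so for the second after the job is handed in, with the robot touching nothing.
Of bracket_1, bracket_2, bracket_3, bracket_4 only 2 to 4 are there at a start; the rules pass over those that are not, and their reading is None.
At some moment in a run one of tray, pan may be knocked a few centimetres aside while the robot is not near it.
It also fails if it takes over 210 s, if anything falls off the work surface, if the arm or the gripper's body presses on something with over 40 N, if the wrist force passes 120 N, or if a joint passes its speed limit or range.

### The arm

A 6-joint arm with a two-finger parallel gripper is mounted at the origin on the work surface. World frame = base frame: x ahead of the robot, y to its left, z up, the work surface at z = 0. Lengths are in m, angles in rad, forces in N, time in s.
With the tool pointing down it reaches from about 0.35 to 0.775 m from the base axis. Payload 7.3 kg.
Tool frame: the origin (TCP) lies at the very end of the fingers, on their centre line; the grasp point (between the pads) lies 19 mm behind it (robot.tcp_to_grasp is the distance from the TCP to the grasp point, in m); z points along the fingers, y is the direction in which the jaws open and shut (so a half turn about z gives the same grasp; the last joint's range is limited). The gripper opens to 92 mm and grips with 3 to 60 N. Pads are 19 mm wide; open, the fingers measure 130 mm over their backs; the gripper's body (75 mm by 190 mm) begins 47 mm behind the grasp point.
Start: joints at [-1.489, 0.342, 1.524, -0, 1.275, -0.146], TCP at [0.119, -0.511, 0.227] pointing down, gripper open.
Joint ranges: [-2.53, 2.53], [-0.77, 2.02], [0.04, 2.7], [-1, 4.14], [0.28, 2.66], [-3.11, 3.11]. Speed limits (rad/s): [2.57, 2.57, 3.14, 3.14, 3.14, 3.14].

### API

Orientations are given as [roll, pitch, yaw] about the fixed x, y, z axes, in that order (R = Rz(yaw) Ry(pitch) Rx(roll)).
In Python, from cell import robot gives the robot as it stands.
- The arm moves only by the tool arm_command, never from a script. Its argument "motion" is a list that holds one entry, the list of rows, each a list of 7 numbers: the turn, a rotation vector about the tool's x, y, z in units of 90 degrees (1.0 is 90 degrees), then the shift along the tool's x, y, z in units of 30 cm (1.0 is 30 cm), then the opening, from -1 (shut) to 1 (fully open). In form: [[[wx, wy, wz, tx, ty, tz, grip], ...]]. A call has 1 to 8 rows; each row is the pose to reach, as a shift and turn from the pose commanded when the call began, along the tool's axes at that moment; what a row does not reach only later rows make up. A row lasts 1/10 s, in which the tool goes at most 50 mm and 8.59 degrees, less where a joint would pass 70% of its speed; a pose out of reach is approached as far as the arm can. A call with a number of a shift or a turn outside -1 to 1 is refused whole. A call with a gripper value outside its range is refused whole. The fingers move at their own pace and stop on an object; "grip_force" is the grip in N (left out, the last holds). Time passes only in rows, so rows that repeat a pose let the fingers close. It gives the time, the measured TCP pose, the force and the opening at its end, in the units of the state.
- robot.observe(): the state, without advancing time (a new reading comes with each control period).
- robot.read_camera(name): name is "scene" or "top" or "wrist"; returns a dict with "image" (400x640x3 uint8, red, green, blue), "z_map" (400x640 float32, m along the optical axis (not along the pixel's ray), 0 where there is no reading), "fov_y" (degrees; the focal length in pixels is half the picture's height over the tangent of half this angle, whatever the lens; pixels are square), "cx", "cy" (the principal point, pixels), "cam_to_world" (4x4, takes a point from camera to world coordinates). Camera axes: x right, y down, z forward; pixel columns grow to the right and rows downward; lengths in m; the calibration is good to about 2 mm. The wrist camera is an equidistant fisheye: a pixel r from the principal point sees the ray r / f radians off the axis. A picture is of the moment at which its call begins.
- robot.hand_in(): hands the job in, once; it reports no verdict.
The state is a dict: "time": time; "qpos": joint angles; "qvel": joint speeds; "joint_efforts": joint torques, N m; "tool_pos": TCP position; "tool_rot": TCP orientation; "contact_force": force on the tool from outside, world axes, zero at the start; "torque": the same for the moment, N m; "opening": finger opening in m.
Only numpy, scipy, OpenCV 4.12 (cv2) and the standard library are available. Lean on these libraries where they do the work, as an engineer would, in place of code of your own. Each camera call takes 0.05 s, during which the arm holds its last target.

## Working session

There is one attempt and no reset: what is moved stays moved. The work goes in short steps, Python scripts to look and compute and a tool call to move; the robot and the scene stay as the last step left them, time stands still between calls to the robot, and variables do not carry over. Pictures are saved under pics/ and viewed, and the job is handed in when it is done.

Besides the shell and the picture viewer there is one more tool, called after "Emit:" as name(argument=value, ...) on one line, values as JSON. arm_command: Moves the arm, as the interface text tells. Its arguments: {"type":"object","properties":{"motion":{"type":"array"},"grip_force":{"type":"number"}},"required":["motion"]}

```bash
ls; mkdir -p pics
cat > h.py <<'E'
import numpy as np, cv2
from cell import robot
from scipy.spatial.transform import Rotation as R
def f_of(c): return c["image"].shape[0]/2/np.tan(np.radians(c["fov_y"])/2)
def world(c,u,v,z=None,zw=None):
    f=f_of(c); d=np.array([(u-c["cx"])/f,(v-c["cy"])/f,1.0]); T=c["cam_to_world"]
    if zw is not None:
        w=T[:3,:3]@d; return T[:3,3]+w*(zw-T[2,3])/w[2]
    return (T[:3,:3]@(d*z))+T[:3,3]
def cloud(c):
    f=f_of(c); z=c["z_map"]; v,u=np.mgrid[:z.shape[0],:z.shape[1]]
    P=np.stack([(u-c["cx"])/f*z,(v-c["cy"])/f*z,z],-1); T=c["cam_to_world"]
    W=P@T[:3,:3].T+T[:3,3]; W[z==0]=np.nan; return W
def save(n,im,crop=None,s=1):
    if crop: im=im[crop[1]:crop[3],crop[0]:crop[2]]
    im=cv2.resize(im,None,fx=s,fy=s,interpolation=cv2.INTER_CUBIC)
    cv2.imwrite("pics/"+n,im[:,:,::-1])
E
python3 - <<'E'
from h import *
o=robot.observe(); print(o)
for n in("top","scene","wrist"):
    c=robot.read_camera(n); save(n+"0.png",c["image"]); print(n,c["fov_y"],c["cam_to_world"].round(3).tolist(),(c["z_map"]>0).mean())
    np.savez(n+"0.npz",**c)
E
```

```text
pics
{'time': 0.0, 'qpos': array([-1.48900652e+00,  3.42774755e-01,  1.52504961e+00,  5.09971298e-06,
        1.27538864e+00, -1.46010779e-01]), 'qvel': array([-0.00039927,  0.00081565, -0.00113223,  0.00013388,  0.00092291,
        0.00066226]), 'joint_efforts': array([-2.16379199e-04, -4.31241381e+01, -2.44218940e+01,  7.16595096e-02,
        5.59638196e-02, -1.44142487e-04]), 'tool_pos': array([ 0.1185467 , -0.51101037,  0.22600659]), 'tool_rot': array([-3.13999026e+00, -2.40572965e-04,  2.27798902e-01]), 'contact_force': array([0.56236887, 0.79735535, 0.33047434]), 'torque': array([ 0.02153663, -0.00264346,  0.02090923]), 'opening': 0.09184107511163497}
top 54.681225022032834 [[0.009, -0.991, 0.134, 0.341], [-1.0, -0.006, 0.023, -0.034], [-0.022, -0.135, -0.991, 1.248], [0.0, 0.0, 0.0, 1.0]] 0.99593359375
scene 56.72694402880202 [[0.735, 0.516, -0.439, 1.043], [0.678, -0.55, 0.488, -0.623], [0.01, -0.657, -0.754, 1.036], [0.0, 0.0, 0.0, 1.0]] 0.9958359375
wrist 65.70646984690485 [[0.226, -0.926, -0.301, 0.202], [-0.974, -0.215, -0.068, -0.492], [-0.002, 0.309, -0.951, 0.385], [0.0, 0.0, 0.0, 1.0]] 0.9958515625
```

View pics/top0.png

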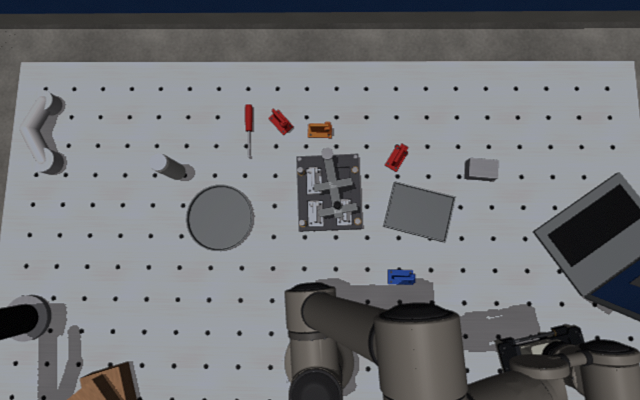

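View pics/scene0.png

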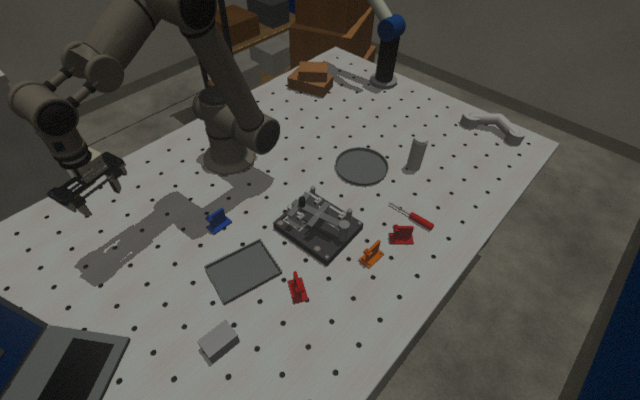

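Run:
```python
from h import *
c=np.load("top0.npz"); save("t1.png",c["image"],(270,130,390,250),5)
c=np.load("scene0.npz"); save("s1.png",c["image"],(255,170,385,280),5.5)
W=cloud(np.load("top0.npz"))
print(W[175:176,250:460:10].round(3)[0].tolist()[:3])
```

```text
[[0.582, 0.233, -0.003], [0.581, 0.2, -0.003], [0.581, 0.166, 0.001]]
```

View pics/t1.png

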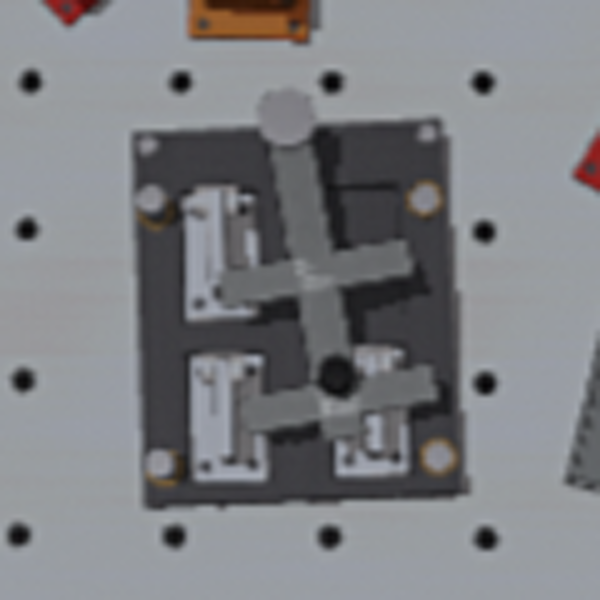

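View pics/s1.png

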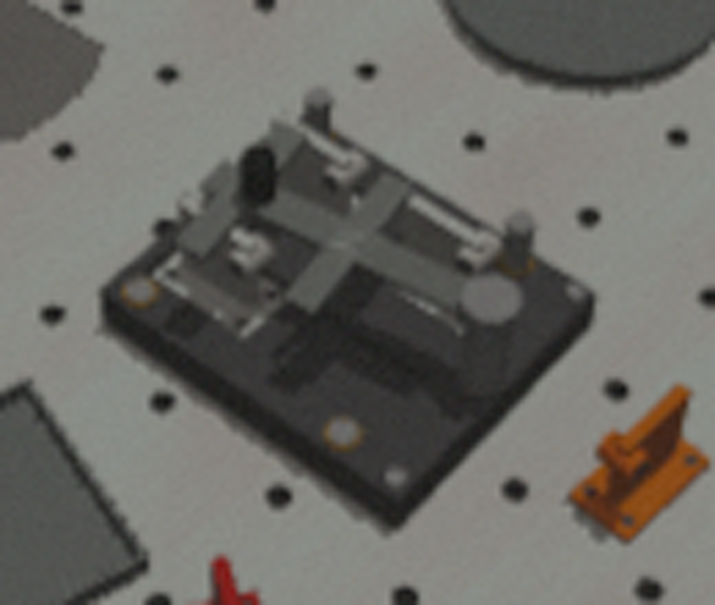

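Top view: fixture with +x roughly up in the image. Pins on the left (nests 1 and 3) are up and the right ones are down. Brackets are in nests 1, 2 and 3, and nest 4 is empty. Next I'll measure everything.

Run:
```python
from h import *
c=dict(np.load("top0.npz"))
px=[(135,130),(441,121),(467,492),(147,505)]
loc=np.array([[135,100],[135,-100],[-105,-100],[-105,100]])/1000
def fit(loc,w):
    a,b=loc-loc.mean(0),w-w.mean(0); H=a.T@b; th=np.arctan2(H[0,1]-H[1,0],H[0,0]+H[1,1])
    r=np.array([[np.cos(th),-np.sin(th)],[np.sin(th),np.cos(th)]]); t=w.mean(0)-r@loc.mean(0)
    return th,t,w-(loc@r.T+t)
w=np.array([world(c,270+u/5-.4,130+v/5-.4,zw=.034)[:2] for u,v in px]); print(w.round(4)); print(fit(loc,w))
for n,u,v,z in[("knob",336,372,.140),("pivot",287,116,.112),("pinTL",151,197,.076),("pinBL",161,462,.076),("pinTR",425,198,.039),("pinBR",438,456,.039)]:
    print(n,world(c,270+u/5-.4,130+v/5-.4,zw=z).round(4))
W=cloud(c)
for n,(x0,y0,x1,y1) in dict(tray=(380,175,460,245),pan=(183,180,258,255),blue=(380,260,420,290),red1=(385,140,412,172),red2=(265,105,295,138),orange=(300,118,338,142),sd=(240,100,256,160),can=(150,148,195,185),block=(460,150,505,185)).items():
    P=W[y0:y1,x0:x1].reshape(-1,3); m=P[:,2]>.009; P=P[m]
    r=cv2.minAreaRect((P[:,:2]*1000).astype(np.float32)); print(n,len(P),np.round(r[0]),np.round(r[1]),round(r[2],1),P[:,2].max().round(3))
save("w0b.png",np.load("wrist0.npz")["image"])
for n in("tray","pan"):pass
save("t2.png",c["image"],(375,170,465,250),7); save("t3.png",c["image"],(180,175,262,257),7)
```

```text
[[ 0.6385  0.0769]
 [ 0.6451 -0.1198]
 [ 0.4075 -0.1352]
 [ 0.3978  0.0651]]
(np.float64(0.050355786739709654), array([ 0.50723306, -0.02902519]), array([[ 1.46518159e-03, -7.78964036e-04],
       [-2.00305674e-03,  2.30080406e-03],
       [ 7.92412021e-05, -1.00953562e-03],
       [ 4.58633951e-04, -5.12304405e-04]]))
knob [ 0.4701 -0.0514  0.14  ]
pivot [ 0.6283 -0.0218  0.112 ]
pinTL [0.5858 0.0624 0.076 ]
pinBL [0.4219 0.0535 0.076 ]
pinTR [ 0.5936 -0.1091  0.039 ]
pinBR [ 0.4295 -0.1168  0.039 ]
tray 447 [ 460. -314.] [202. 158.] 76.1 0.024
pan 524 [442. 327.] [213. 213.] 0.5 0.025
blue 230 [ 258. -250.] [78. 45.] 87.2 0.075
red1 219 [ 638. -245.] [44. 79.] 57.9 0.075
red2 213 [760. 137.] [77. 45.] 41.8 0.077
orange 249 [731.   6.] [78. 44.] 87.6 0.076
sd 238 [727. 237.] [179.  25.] 5.5 0.033
can 605 [591. 471.] [54. 50.] 4.5 0.155
block 692 [ 604. -533.] [ 83. 150.] 14.1 0.056
```

View pics/wrist0.png

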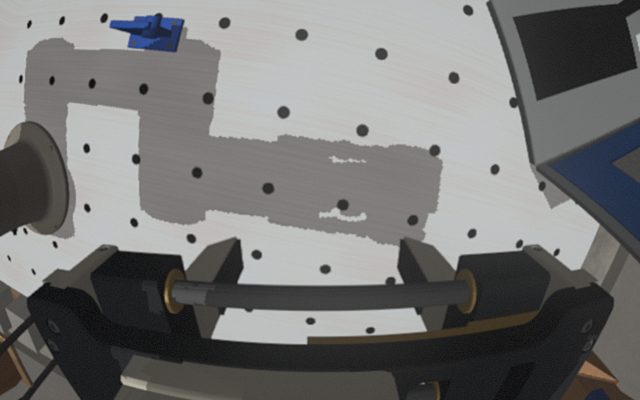

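```bash
ls pics
```

```text
s1.png
scene0.png
t1.png
t2.png
t3.png
top0.png
w0b.png
wrist0.png
```

View pics/t2.png

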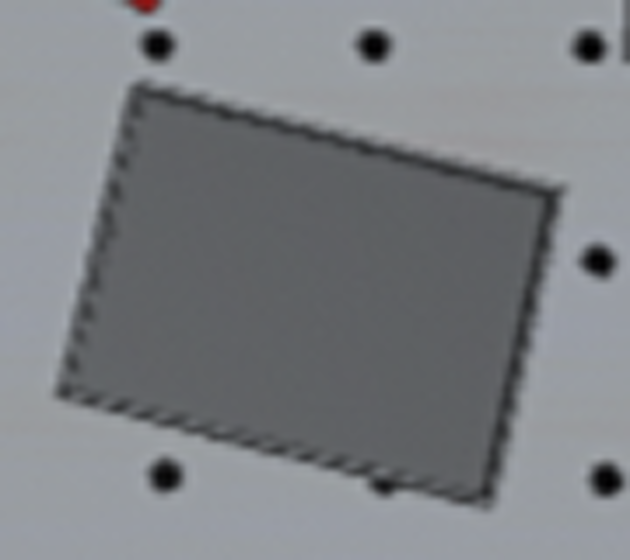

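```bash
cat >> h.py <<'E'
def go(x,y,z,yaw):
    o=robot.observe(); R0=R.from_euler('xyz',o["tool_rot"]); R1=R.from_euler('xyz',[np.pi,0,yaw])
    w=(R0.inv()*R1).as_rotvec()/(np.pi/2); t=R0.inv().apply(np.array([x,y,z])-o["tool_pos"])/.3
    print("t",round(o["time"],2),"pos",o["tool_pos"].round(4),"yaw",o["tool_rot"][2].round(3),"F",o["contact_force"].round(1),"op",round(o["opening"],4),"q",o["qpos"].round(2))
    print("w",w.round(3),"t",t.round(3))
E
python3 - <<'E'
from h import *
c=dict(np.load("top0.npz"))
p=np.array([world(c,375+u/7-.43,170+v/7-.43,zw=.018)[:2] for u,v in[(137,88),(560,190),(487,503),(60,393)]]);print(p.round(4),p.mean(0))
d=p[0]-p[1];print(np.degrees(np.arctan2(d[1],d[0]))-90); d=p[3]-p[2];print(np.degrees(np.arctan2(d[1],d[0]))-90)
go(.32,-.25,.227,.179)
go(.4701,-.0514,.2,.179)
E
```

```text
[[ 0.5562 -0.2371]
 [ 0.5101 -0.4281]
 [ 0.3683 -0.3904]
 [ 0.4161 -0.2002]] [ 0.46265976 -0.31394937]
-13.576053923706567
-14.11286526987962
t 0.15 pos [ 0.1186 -0.5111  0.2262] yaw 0.228 F [-0.5  0.   0.1] op 0.0917 q [-1.49  0.34  1.52 -0.    1.28 -0.15]
w [-0.001 -0.     0.031] t [ 0.851 -0.696 -0.002]
t 0.15 pos [ 0.1186 -0.5111  0.2262] yaw 0.228 F [-0.5  0.   0.1] op 0.0917 q [-1.49  0.34  1.52 -0.    1.28 -0.15]
w [-0.001 -0.     0.031] t [ 1.488 -1.228  0.089]
```

View pics/t3.png

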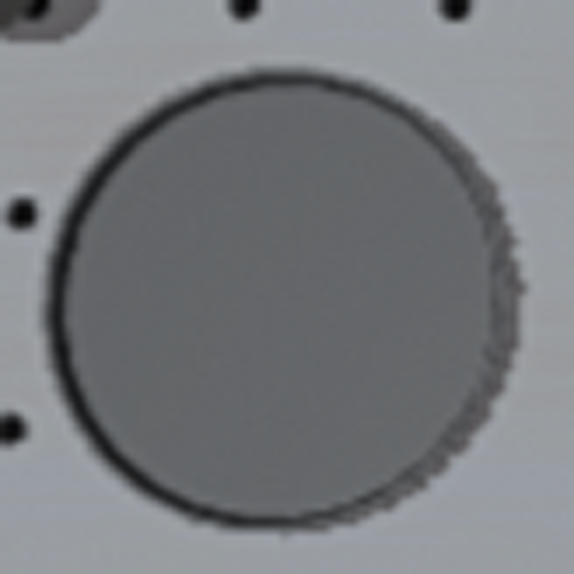

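Emit:
arm_command(motion=[[[0,0,0.031,0.851,-0.696,0,-0.3],[0,0,0.031,0.851,-0.696,0,-0.3],[0,0,0.031,0.851,-0.696,0,-0.3],[0,0,0.031,0.851,-0.696,0,-0.3],[0,0,0.031,0.851,-0.696,0,-0.3],[0,0,0.031,0.851,-0.696,0,-0.3],[0,0,0.031,0.851,-0.696,0,-0.3],[0,0,0.031,0.851,-0.696,0,-0.3]]], grip_force=10)

```text
time: 0.95
tool_pos: [0.3216, -0.2475, 0.2267]
tool_rot: [-3.141, -0.001, 0.184]
contact_force: [0.0, -0.7, -0.3]
opening: 0.0343
```

Run:
```python
from h import *
go(.4701,-.0514,.227,.179)
```

```text
t 0.95 pos [ 0.3216 -0.2475  0.2267] yaw 0.184 F [ 0.  -0.7 -0.3] op 0.0343 q [-0.85  0.12  1.82  0.    1.2   0.54]
w [-0.    -0.     0.003] t [ 0.606 -0.552 -0.   ]
```

Emit:
arm_command(motion=[[[0,0,0.003,0.606,-0.552,0,-0.3],[0,0,0.003,0.606,-0.552,0,-0.3],[0,0,0.003,0.606,-0.552,0,-0.3],[0,0,0.003,0.606,-0.552,0,-0.3],[0,0,0.003,0.606,-0.552,0,-0.3],[0,0,0.003,0.606,-0.552,0,-0.3],[0,0,0.003,0.606,-0.552,0,-0.3],[0,0,0.003,0.606,-0.552,0,-0.3]]])

```text
time: 1.75
tool_pos: [0.4689, -0.0561, 0.2264]
tool_rot: [3.141, 0.001, 0.173]
contact_force: [0.5, -0.3, 0.5]
opening: 0.0324
```

Run:
```python
from h import *
c=robot.read_camera("wrist"); save("w1.png",c["image"]); np.savez("w1.npz",**c)
go(.4701,-.0514,.113,.179)
```

```text
t 1.8 pos [ 0.4689 -0.0563  0.2266] yaw 0.173 F [ 0.1 -0.3 -0.7] op 0.0323 q [-0.28  0.25  1.66 -0.    1.23  1.12]
w [ 0.     0.    -0.004] t [ 0.007 -0.015  0.379]
```

View pics/w1.png

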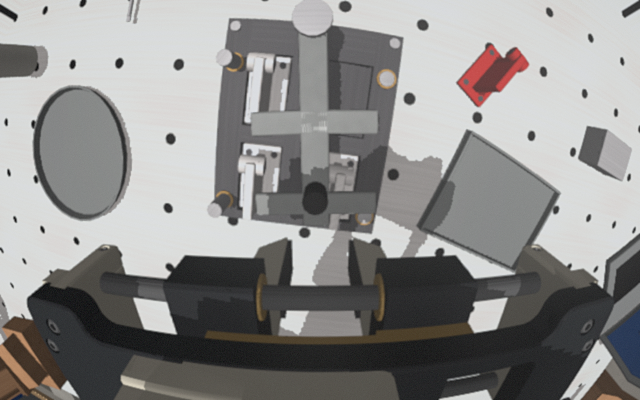

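```bash
cat >> h.py <<'E'
def fworld(c,u,v,zw):
    f=f_of(c); dx,dy=u-c["cx"],v-c["cy"]; r=np.hypot(dx,dy); a=r/f
    d=np.array([dx/r*np.sin(a),dy/r*np.sin(a),np.cos(a)]); T=c["cam_to_world"]; w=T[:3,:3]@d
    return T[:3,3]+w*(zw-T[2,3])/w[2]
E
python3 - <<'E'
from h import *
c=dict(np.load("w1.npz")); save("w1c.png",c["image"],(200,0,410,240),3)
E
```

```text
(no output)
```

View pics/w1c.png

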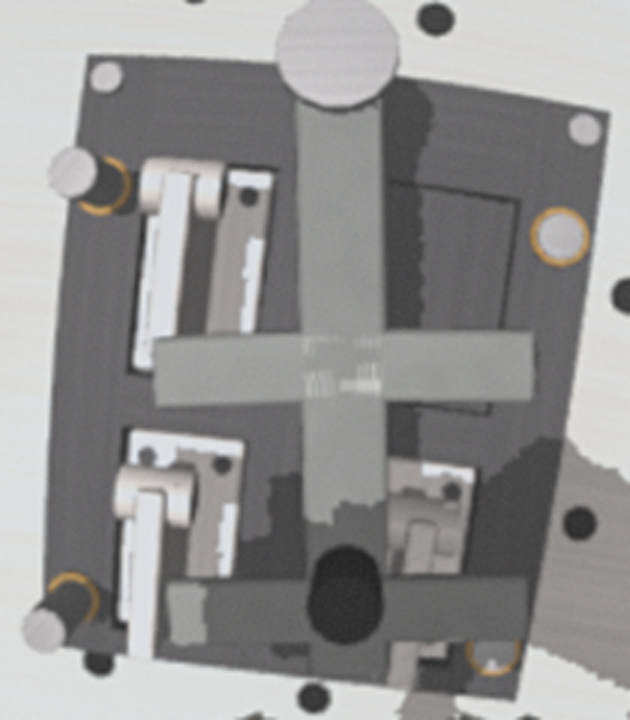

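Run:
```python
from h import *
c=dict(np.load("w1.npz"))
g=lambda u,v,z: fworld(c,200+u/3-.33,v/3-.33,z)[:2]
loc=np.array([[135,100],[135,-100],[-105,-100],[-105,100]])/1000
w=np.array([g(*p,.034) for p in[(88,57),(609,113),(516,699),(45,645)]])
a,b=loc-loc.mean(0),w-w.mean(0); H=a.T@b; th=np.arctan2(H[0,1]-H[1,0],H[0,0]+H[1,1])
r=np.array([[np.cos(th),-np.sin(th)],[np.sin(th),np.cos(th)]]); t=w.mean(0)-r@loc.mean(0)
print(w.round(4),th,t,(w-(loc@r.T+t)).round(4))
print("knob",g(345,607,.14),"pivot",g(338,52,.112),"pins",g(72,172,.076),g(44,630,.076),g(560,237,.039),g(492,652,.039))
print("tray",[fworld(c,*p,.018)[:2].round(4) for p in[(469,131),(559,192),(515,268),(419,226)]])
```

```text
[[ 0.6376  0.0786]
 [ 0.6479 -0.12  ]
 [ 0.4099 -0.1324]
 [ 0.3989  0.0661]] 0.05258964982762493 [ 0.50858721 -0.02770066] [[-0.0006 -0.0006]
 [-0.0008  0.0004]
 [ 0.0009  0.0007]
 [ 0.0005 -0.0005]]
knob [ 0.47249578 -0.05129909] pivot [ 0.62856002 -0.02173687] pins [0.58647692 0.0623411 ] [0.42329673 0.05395496] [ 0.59451896 -0.10900136] [ 0.43048371 -0.11658268]
tray [array([ 0.5598, -0.2333]), array([ 0.513 , -0.4258]), array([ 0.3769, -0.3904]), array([ 0.4228, -0.1982])]
```

Run:
```python
from h import *
go(.471,-.0515,.15,.183)
go(.471,-.0515,.113,.183)
```

```text
t 1.8 pos [ 0.4689 -0.0563  0.2266] yaw 0.173 F [ 0.1 -0.3 -0.7] op 0.0323 q [-0.28  0.25  1.66 -0.    1.23  1.12]
w [ 0.     0.    -0.007] t [ 0.01  -0.015  0.255]
t 1.8 pos [ 0.4689 -0.0563  0.2266] yaw 0.173 F [ 0.1 -0.3 -0.7] op 0.0323 q [-0.28  0.25  1.66 -0.    1.23  1.12]
w [ 0.     0.    -0.007] t [ 0.01  -0.015  0.379]
```

Emit:
arm_command(motion=[[[0,0,-0.007,0.01,-0.015,0,-0.3],[0,0,-0.007,0.01,-0.015,0.15,-0.3],[0,0,-0.007,0.01,-0.015,0.15,-0.3],[0,0,-0.007,0.01,-0.015,0.15,-0.3]]])

```text
time: 2.2
tool_pos: [0.4713, -0.0504, 0.182]
tool_rot: [-3.141, 0.001, 0.185]
contact_force: [0.2, -0.0, 0.2]
opening: 0.0321
```

Run:
```python
from h import *
go(.471,-.0515,.113,.183)
```

```text
t 2.2 pos [ 0.4713 -0.0504  0.182 ] yaw 0.185 F [ 0.2 -0.   0.2] op 0.0321 q [-0.27  0.29  1.73 -0.    1.12  1.12]
w [-0.     0.001  0.001] t [-0.001  0.003  0.23 ]
```

Emit:
arm_command(motion=[[[0,0,0,0,0.003,0.1,-0.3],[0,0,0,0,0.003,0.18,-0.3],[0,0,0,0,0.003,0.23,-0.3],[0,0,0,0,0.003,0.23,-0.3],[0,0,0,0,0.003,0.23,-0.3]]])

```text
time: 2.7
tool_pos: [0.4729, -0.0514, 0.1143]
tool_rot: [3.141, -0.002, 0.185]
contact_force: [0.1, 0.2, 0.4]
opening: 0.0322
```

Run:
```python
from h import *
c=robot.read_camera("scene"); save("s2.png",c["image"],(200,80,420,270),3.5)
go(.471,-.0515,.113,.183)
```

```text
t 2.75 pos [ 0.4731 -0.0514  0.1144] yaw 0.185 F [ 0.9 -0.1 -0.4] op 0.0318 q [-0.27  0.38  1.82 -0.    0.94  1.12]
w [ 0.001 -0.002  0.001] t [-0.007 -0.001  0.005]
```

View pics/s2.png

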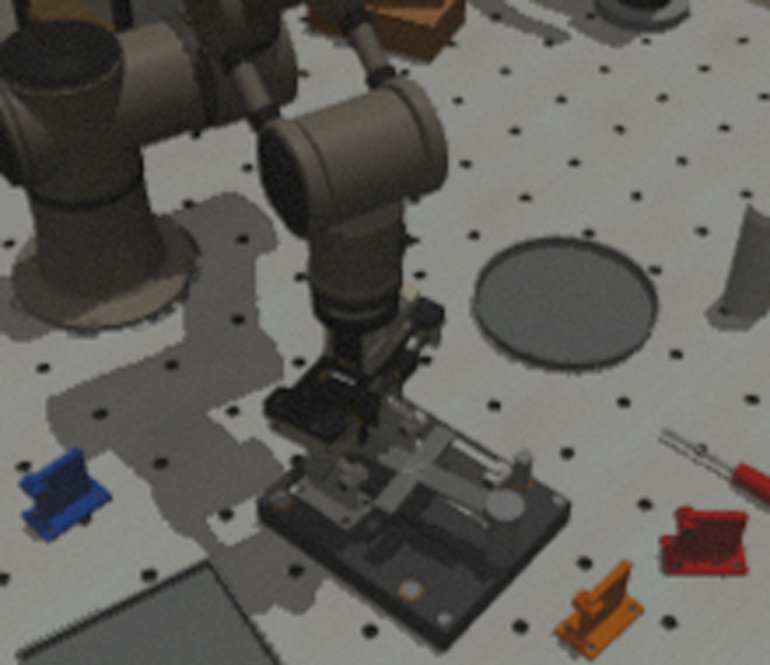

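```bash
cat >> h.py <<'E'
PIV=np.array([.628,-.0222])
def arc(psis,z):
    o=robot.observe(); R0=R.from_euler('xyz',o["tool_rot"])
    print(o["time"],o["tool_pos"].round(4),o["tool_rot"].round(3))
    for s in psis:
        R1=R.from_euler('xyz',[np.pi,0,s]); p=np.array([PIV[0]-.16*np.cos(s),PIV[1]-.16*np.sin(s),z])
        print((R0.inv()*R1).as_rotvec().round(3)[2]/(np.pi/2), (R0.inv().apply(p-o["tool_pos"])/.3).round(3))
E
python3 - <<'E'
from h import *
arc(.185+.09*np.arange(1,9),.114)
E
```

```text
2.75 [ 0.4731 -0.0514  0.1144] [ 3.14e+00 -3.00e-03  1.85e-01]
-0.05729577951308232 [-0.006  0.047  0.002]
-0.11459155902616464 [0.001 0.095 0.002]
-0.17188733853924698 [0.011 0.142 0.002]
-0.22918311805232927 [0.026 0.187 0.002]
-0.2864788975654116 [0.045 0.231 0.002]
-0.34377467707849396 [0.068 0.274 0.002]
-0.40107045659157625 [0.094 0.314 0.002]
-0.45836623610465854 [0.124 0.351 0.002]
```

Emit:
arm_command(motion=[[[0,0,-0.057,-0.006,0.047,0,-0.3],[0,0,-0.115,0.001,0.095,0,-0.3],[0,0,-0.172,0.011,0.142,0,-0.3],[0,0,-0.229,0.026,0.187,0,-0.3],[0,0,-0.286,0.045,0.231,0,-0.3],[0,0,-0.344,0.068,0.274,0,-0.3],[0,0,-0.401,0.094,0.314,0,-0.3],[0,0,-0.458,0.124,0.351,0,-0.3]]])

```text
time: 3.55
tool_pos: [0.5285, -0.1482, 0.1144]
tool_rot: [3.14, -0.0, 0.908]
contact_force: [0.3, 2.1, 1.4]
opening: 0.0321
```

Run:
```python
from h import *
print(robot.observe()["contact_force"])
arc(.905+.09*np.arange(1,9),.114)
```

```text
[0.32221736 2.05301384 1.38063313]
3.55 [ 0.5285 -0.1482  0.1144] [ 3.14  -0.     0.908]
-0.05538592019597958 [0.004 0.049 0.001]
-0.1126816997090619 [0.01  0.097 0.001]
-0.16997747922214423 [0.021 0.144 0.001]
-0.22727325873522652 [0.035 0.189 0.002]
-0.28456903824830887 [0.054 0.234 0.002]
-0.3418648177613912 [0.077 0.276 0.002]
-0.3991605972744735 [0.103 0.316 0.002]
-0.4564563767875558 [0.133 0.354 0.002]
```

Emit:
arm_command(motion=[[[0,0,-0.055,0.004,0.049,0,-0.3],[0,0,-0.113,0.01,0.097,0,-0.3],[0,0,-0.17,0.021,0.144,0,-0.3],[0,0,-0.227,0.035,0.189,0,-0.3],[0,0,-0.285,0.054,0.234,0,-0.3],[0,0,-0.342,0.077,0.276,0,-0.3],[0,0,-0.399,0.103,0.316,0,-0.3],[0,0,-0.456,0.133,0.354,0,-0.3]]])

```text
time: 4.35
tool_pos: [0.6366, -0.1821, 0.1144]
tool_rot: [3.141, 0.0, 1.625]
contact_force: [-1.9, 1.0, 0.5]
opening: 0.0324
```

Emit:
arm_command(motion=[[[0,0,0,0,0,0,-0.3],[0,0,0,0,0,0,-0.25],[0,0,0,0,0,-0.1,-0.25],[0,0,0,0,0,-0.2,-0.2],[0,0,0,0,0,-0.35,-0.2],[0,0,0,0,0,-0.35,-0.2]]])

```text
time: 4.95
tool_pos: [0.6381, -0.183, 0.2259]
tool_rot: [3.13, 0.006, 1.619]
contact_force: [0.2, -0.4, 1.0]
opening: 0.0365
```

Run:
```python
from h import *
c=robot.read_camera("top"); save("t4.png",c["image"],(170,90,490,290),2.5)
np.savez("top1.npz",**c)
go(.53,-.09,.22,.0515)
```

```text
t 5.0 pos [ 0.637  -0.1826  0.2225] yaw 1.619 F [ 0.2  1.  -0.1] op 0.0367 q [-0.39  0.6   1.11 -0.    1.42 -0.44]
w [ 0.006 -0.002  0.998] t [ 0.325 -0.341  0.005]
```

View pics/t4.png

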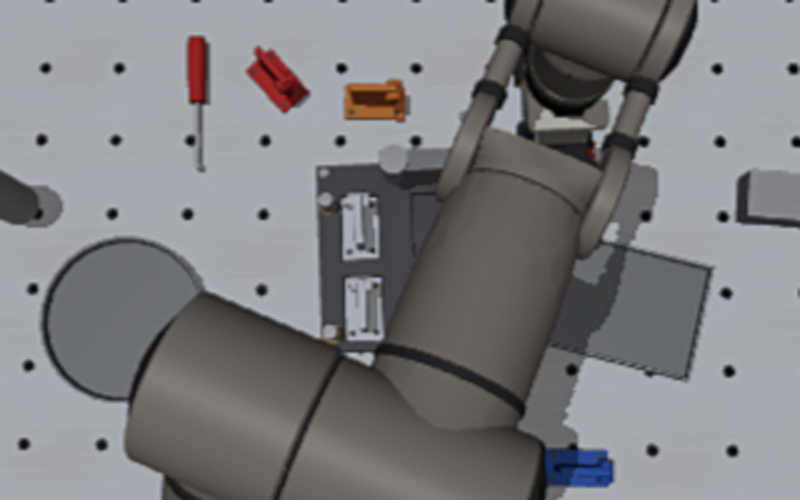

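Emit:
arm_command(motion=[[[0,0,0.998,0.32,-0.7,0,-0.3],[0,0,0.998,0.32,-0.7,0,-0.3],[0,0,0.998,0.32,-0.7,0,-0.3],[0,0,0.998,0.32,-0.7,0,-0.3],[0,0,0.998,0.32,-0.7,0,-0.3],[0,0,0.998,0.32,-0.7,0,-0.3],[0,0,0.998,0.32,-0.7,0,-0.3],[0,0,0.998,0.32,-0.7,0,-0.3]]])

```text
time: 5.8
tool_pos: [0.4202, -0.0962, 0.2174]
tool_rot: [-3.141, 0.001, 0.413]
contact_force: [-0.3, 0.2, -0.1]
opening: 0.032
```

Run:
```python
from h import *
go(.42,-.04,.227,.0515)
```

```text
t 5.8 pos [ 0.4202 -0.0962  0.2174] yaw 0.413 F [-0.3  0.2 -0.1] op 0.032 q [-0.4   0.18  1.78 -0.    1.19  0.75]
w [-0.    0.    0.23] t [ 0.075 -0.172 -0.032]
```

Emit:
arm_command(motion=[[[0,0,0.23,0.075,-0.172,-0.03,-0.3],[0,0,0.23,0.075,-0.172,-0.03,-0.3],[0,0,0.23,0.075,-0.172,-0.03,-0.3],[0,0,0.23,0.075,-0.172,-0.03,-0.3],[0,0,0.23,0.075,-0.172,-0.03,-0.3]]])

```text
time: 6.3
tool_pos: [0.4202, -0.0403, 0.2263]
tool_rot: [-3.141, 0.001, 0.061]
contact_force: [0.7, 0.6, -0.6]
opening: 0.0317
```

Run:
```python
from h import *
c=robot.read_camera("wrist"); save("w2.png",c["image"]); np.savez("w2.npz",**c);save("w2c.png",c["image"],(180,0,390,250),2.4)
go(.42,-.04,.227,.0515)
```

```text
t 6.35 pos [ 0.4204 -0.0404  0.2263] yaw 0.061 F [-0.3 -0.2 -0.4] op 0.0323 q [-0.28  0.15  1.78 -0.    1.21  1.23]
w [-0.     0.     0.006] t [-0.001 -0.001 -0.002]
```

View pics/w2.png

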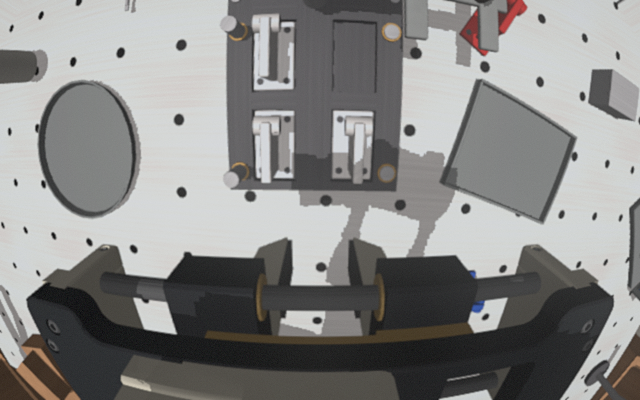

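View pics/w2c.png

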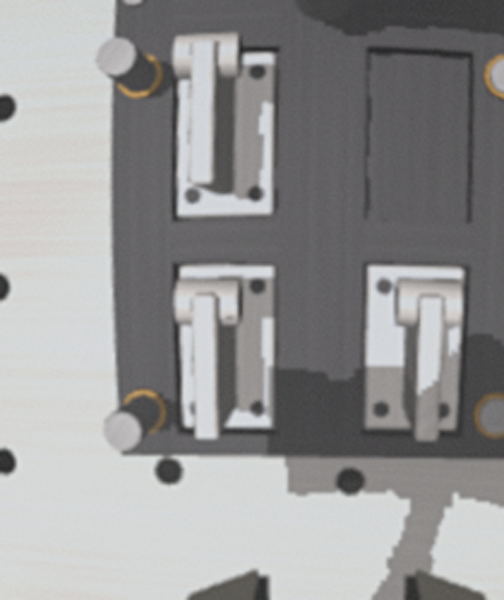

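Run:
```python
from h import *
c=dict(np.load("w2.npz"))
g=lambda u,v,z: fworld(c,180+u/2.4-.3,v/2.4-.3,z)[:2]
th=.0515;t=np.array([.508,-.0283]);r=np.array([[np.cos(th),-np.sin(th)],[np.sin(th),np.cos(th)]])
for n,ps in dict(b1=[(206,300),(206,430)],b3=[(204,70),(203,175)],b2=[(432,320),(428,425)]).items():
    for p in ps:
        w=g(*p,.092); print(n,w.round(4),((w-t)@r).round(4))
print("base corners b1,b2,b3 local")
for ps in ([(181,265),(274,266),(272,429),(182,430)],[(366,265),(465,267),(458,430),(366,430)],[(178,52),(274,50),(272,213),(177,215)]):
    q=np.array([(g(*p,.03)-t)@r for p in ps]); print(q.round(4).tolist(),q.mean(0).round(4))
for n,l in dict(b1=(-60,45),b2=(-60,-45),b3=(44,45)).items(): print(n,(r@np.array(l)/1000+t).round(4))
```

```text
b1 [0.4825 0.0151] [-0.0232  0.0447]
b1 [0.4293 0.0138] [-0.0764  0.0461]
b3 [0.5753 0.0208] [0.0697 0.0456]
b3 [0.5323 0.0185] [0.0267 0.0455]
b2 [ 0.4797 -0.0744] [-0.0306 -0.0446]
b2 [ 0.4369 -0.0766] [-0.0735 -0.0446]
base corners b1,b2,b3 local
[[-0.0104, 0.0676], [-0.0117, 0.0228], [-0.0914, 0.0243], [-0.0921, 0.0696]] [-0.0514  0.0461]
[[-0.0109, -0.0206], [-0.0105, -0.0677], [-0.0908, -0.0677], [-0.0915, -0.022]] [-0.0509 -0.0445]
[[0.0952, 0.0695], [0.0939, 0.0236], [0.0137, 0.0238], [0.0139, 0.0693]] [0.0542 0.0466]
b1 [0.4458 0.0136]
b2 [ 0.4504 -0.0763]
b3 [0.5496 0.0189]
```

Run:
```python
from h import *
go(.4504,-.0763,.13,.0515)
```

```text
t 6.35 pos [ 0.4204 -0.0404  0.2263] yaw 0.061 F [-0.3 -0.2 -0.4] op 0.0323 q [-0.28  0.15  1.78 -0.    1.21  1.23]
w [-0.     0.     0.006] t [0.093 0.126 0.321]
```

Emit:
arm_command(motion=[[[0,0,0.006,0.093,0.126,0.16,-0.3],[0,0,0.006,0.093,0.126,0.32,-0.3],[0,0,0.006,0.093,0.126,0.32,-0.3],[0,0,0.006,0.093,0.126,0.32,-0.3],[0,0,0.006,0.093,0.126,0.32,-0.3]]])

```text
time: 6.85
tool_pos: [0.4514, -0.0763, 0.132]
tool_rot: [3.141, -0.001, 0.051]
contact_force: [0.5, 0.2, -0.4]
opening: 0.0318
```

Run:
```python
from h import *
go(.4504,-.0763,.056,.0515)
```

```text
t 6.85 pos [ 0.4514 -0.0763  0.132 ] yaw 0.051 F [ 0.5  0.2 -0.4] op 0.0318 q [-0.34  0.33  1.84  0.    0.97  1.18]
w [ 0.    -0.001 -0.001] t [-0.004 -0.     0.253]
```

Emit:
arm_command(motion=[[[0,0,0,-0.004,0,0.1,-0.3],[0,0,0,-0.004,0,0.2,-0.3],[0,0,0,-0.004,0,0.25,-0.3],[0,0,0,-0.004,0,0.25,-0.3],[0,0,0,-0.004,0,0.25,-0.3]]], grip_force=25)

```text
time: 7.35
tool_pos: [0.4509, -0.0765, 0.0575]
tool_rot: [3.14, -0.003, 0.051]
contact_force: [0.3, -0.2, 0.7]
opening: 0.0326
```

Emit:
arm_command(motion=[[[0,0,0,0,0,0,-0.7],[0,0,0,0,0,0,-1],[0,0,0,0,0,0,-1],[0,0,0,0,0,0,-1],[0,0,0,0,0,0,-1],[0,0,0,0,0,0,-1]]], grip_force=25)

```text
time: 7.95
tool_pos: [0.4501, -0.0764, 0.0564]
tool_rot: [3.141, -0.001, 0.05]
contact_force: [-2.0, 0.6, 6.8]
opening: 0.0098
```

Emit:
arm_command(motion=[[[0,0,0,0,0,-0.05,-1],[0,0,0,0,0,-0.12,-1],[0,0,0,0,0,-0.25,-1],[0,0,0,0,0,-0.4,-1],[0,0,0,0,0,-0.4,-1],[0,0,0,0,0,-0.4,-1]]])

```text
time: 8.55
tool_pos: [0.4498, -0.0764, 0.1761]
tool_rot: [3.141, -0.001, 0.05]
contact_force: [-0.7, -0.5, -3.2]
opening: 0.0099
```

Run:
```python
from h import *
c=robot.read_camera("wrist"); save("w3.png",c["image"]); np.savez("w3.npz",**c)
go(.47,-.274,.17,-.24)
```

```text
t 8.6 pos [ 0.449  -0.0761  0.1749] yaw 0.05 F [ 0.9  0.5 -2.4] op 0.0098 q [-0.34  0.27  1.78 -0.    1.09  1.18]
w [-0.     0.001  0.185] t [0.037 0.662 0.016]
```

View pics/w3.png

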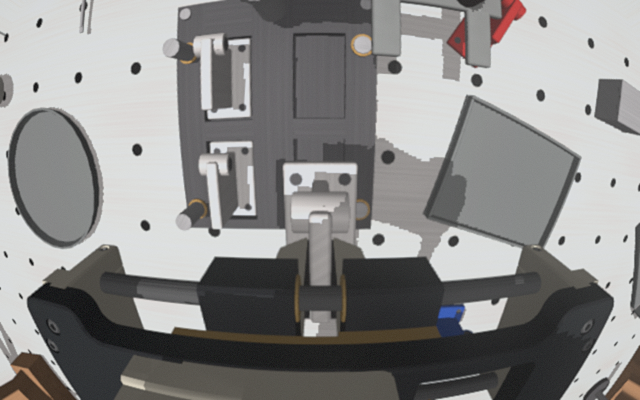

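Run:
```python
from h import *
c=dict(np.load("w3.npz"))
p=np.array([fworld(c,*q,.018)[:2] for q in[(472,96),(580,156),(533,248),(426,214)]]); print(p.round(4),p.mean(0))
go(.466,-.273,.15,-.24)
```

```text
[[ 0.5601 -0.2366]
 [ 0.5135 -0.4268]
 [ 0.3783 -0.3747]
 [ 0.4224 -0.1987]] [ 0.46858719 -0.30918135]
t 8.6 pos [ 0.449  -0.0761  0.1749] yaw 0.05 F [ 0.9  0.5 -2.4] op 0.0098 q [-0.34  0.27  1.78 -0.    1.09  1.18]
w [-0.     0.001  0.185] t [0.024 0.658 0.083]
```

Emit:
arm_command(motion=[[[0,0,0.185,0.024,0.658,0,-1],[0,0,0.185,0.024,0.658,0,-1],[0,0,0.185,0.024,0.658,0,-1],[0,0,0.185,0.024,0.658,0.08,-1],[0,0,0.185,0.024,0.658,0.08,-1],[0,0,0.185,0.024,0.658,0.08,-1],[0,0,0.185,0.024,0.658,0.08,-1],[0,0,0.185,0.024,0.658,0.08,-1]]])

```text
time: 9.4
tool_pos: [0.467, -0.2718, 0.1517]
tool_rot: [-3.141, 0.0, -0.239]
contact_force: [0.8, 0.1, -3.3]
opening: 0.0096
```

Run:
```python
from h import *
c=robot.read_camera("top"); save("t5.png",c["image"],(370,150,470,250),5); c=robot.read_camera("wrist"); save("w4.png",c["image"]); np.savez("w4.npz",**c)
go(.466,-.273,.06,-.24)
```

```text
t 9.5 pos [ 0.4672 -0.2721  0.1522] yaw -0.239 F [ 0.1 -1.  -3. ] op 0.01 q [-0.67  0.44  1.59  0.    1.11  1.14]
w [ 0.    -0.     0.001] t [-0.003  0.004  0.307]
```

View pics/w4.png

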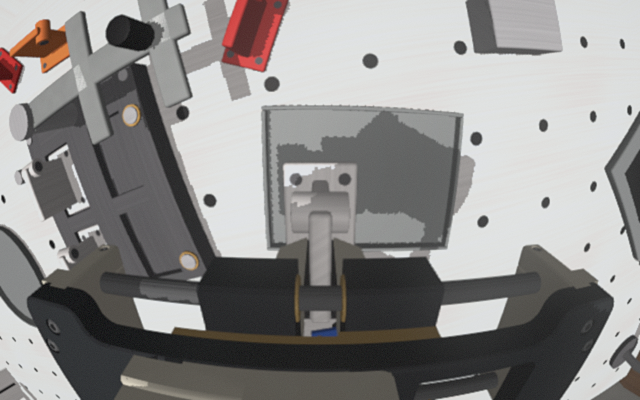

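View pics/t5.png

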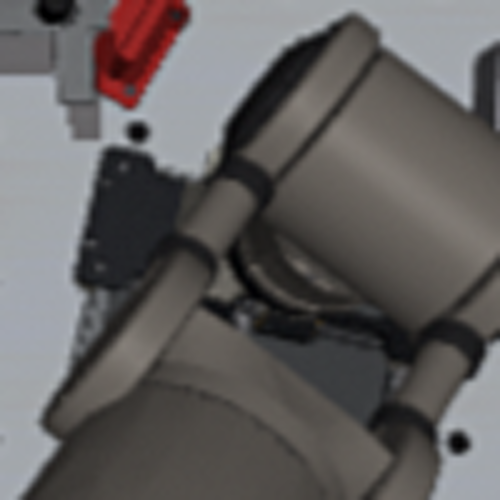

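Run:
```python
from h import *
c=dict(np.load("w4.npz"))
p=np.array([fworld(c,*q,.018)[:2] for q in[(264,107),(463,115),(444,248),(268,245)]]); print(p.round(4),p.mean(0))
th=-.24;r=np.array([[np.cos(th),-np.sin(th)],[np.sin(th),np.cos(th)]])
print((p-p.mean(0))@r)
```

```text
[[ 0.56   -0.24  ]
 [ 0.5114 -0.4299]
 [ 0.3706 -0.391 ]
 [ 0.4225 -0.204 ]] [ 0.46610128 -0.31620772]
[[ 0.07305583  0.09633452]
 [ 0.07100451 -0.09962113]
 [-0.07500579 -0.09530763]
 [-0.06905454  0.09859424]]
```

Emit:
arm_command(motion=[[[0,0,0,0,0.009,0.1,-1],[0,0,0,0,0.009,0.2,-1],[0,0,0,0,0.009,0.3,-1],[0,0,0,0,0.009,0.35,-1],[0,0,0,0,0.009,0.355,-1],[0,0,0,0,0.009,0.355,-1]]])

```text
time: 10.1
tool_pos: [0.4667, -0.2755, 0.0458]
tool_rot: [3.141, -0.001, -0.239]
contact_force: [0.6, 0.7, -2.8]
opening: 0.0097
```

Run:
```python
from h import *
go(.4667,-.275,.0385,-.24)
```

```text
t 10.1 pos [ 0.4667 -0.2755  0.0458] yaw -0.239 F [ 0.6  0.7 -2.8] op 0.0097 q [-0.67  0.58  1.7  -0.    0.86  1.14]
w [ 0. -0.  0.] t [-0.    -0.002  0.024]
```

Emit:
arm_command(motion=[[[0,0,0,0,0,0.008,-1],[0,0,0,0,0,0.016,-1],[0,0,0,0,0,0.023,-1],[0,0,0,0,0,0.023,-1]]])

```text
time: 10.5
tool_pos: [0.4664, -0.2758, 0.0385]
tool_rot: [3.141, -0.0, -0.24]
contact_force: [0.5, 0.4, -1.6]
opening: 0.0095
```

Emit:
arm_command(motion=[[[0,0,0,0,0,0.004,-1],[0,0,0,0,0,0.004,-1]]])

```text
time: 10.7
tool_pos: [0.4664, -0.2759, 0.0384]
tool_rot: [3.141, -0.001, -0.24]
contact_force: [-3.5, 2.4, 7.9]
opening: 0.01
```

Emit:
arm_command(motion=[[[0,0,0,0,0,0,-0.8],[0,0,0,0,0,0,-0.6],[0,0,0,0,0,0,-0.4],[0,0,0,0,0,0,-0.3],[0,0,0,0,0,0,-0.3],[0,0,0,0,0,0,-0.3]]])

```text
time: 11.3
tool_pos: [0.4663, -0.2758, 0.037]
tool_rot: [3.142, 0.0, -0.24]
contact_force: [-0.4, -0.1, 1.5]
opening: 0.0324
```

Emit:
arm_command(motion=[[[0,0,0,0,0,-0.1,-0.3],[0,0,0,0,0,-0.2,-0.3],[0,0,0,0,0,-0.35,-0.3],[0,0,0,0,0,-0.5,-0.3],[0,0,0,0,0,-0.5,-0.3]]])

```text
time: 11.8
tool_pos: [0.469, -0.2778, 0.1935]
tool_rot: [3.136, -0.011, -0.24]
contact_force: [0.3, 0.5, -0.3]
opening: 0.0324
```

Run:
```python
from h import *
c=robot.read_camera("wrist"); save("w5.png",c["image"])
go(.4458,.0136,.19,.0515)
```

```text
t 11.85 pos [ 0.4677 -0.2769  0.1902] yaw -0.24 F [ 0.1  0.3 -2. ] op 0.0321 q [-0.68  0.4   1.54 -0.    1.19  1.14]
w [ 0.003 -0.004 -0.186] t [-0.301 -0.923 -0.004]
```

View pics/w5.png

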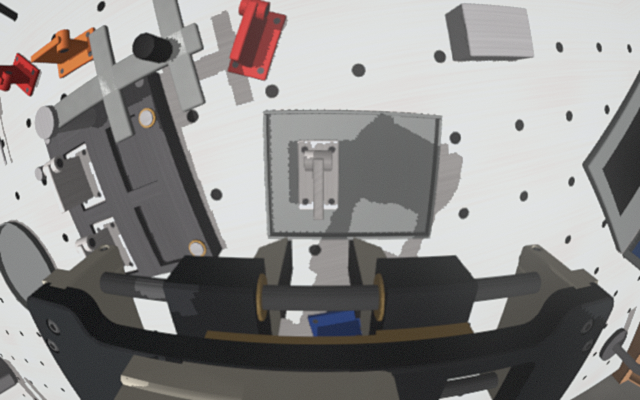

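Bracket 2 is standing upright in the tray at about (318,175). Bracket 1 is next.

Emit:
arm_command(motion=[[[0,0,-0.186,-0.301,-0.923,0,-0.3],[0,0,-0.186,-0.301,-0.923,0,-0.3],[0,0,-0.186,-0.301,-0.923,0,-0.3],[0,0,-0.186,-0.301,-0.923,0,-0.3],[0,0,-0.186,-0.301,-0.923,0,-0.3],[0,0,-0.186,-0.301,-0.923,0,-0.3],[0,0,-0.186,-0.301,-0.923,0,-0.3],[0,0,-0.186,-0.301,-0.923,0,-0.3]]])

```text
time: 12.65
tool_pos: [0.4438, 0.0154, 0.1861]
tool_rot: [3.142, 0.002, 0.055]
contact_force: [0.3, 0.1, 0.3]
opening: 0.0323
```

Run:
```python
from h import *
go(.4458,.0142,.13,.0515)
```

```text
t 12.65 pos [0.4438 0.0154 0.1861] yaw 0.055 F [0.3 0.1 0.3] op 0.0323 q [-0.14  0.24  1.8  -0.    1.11  1.38]
w [0.    0.001 0.002] t [0.007 0.004 0.187]
```

Emit:
arm_command(motion=[[[0,0,0.002,0.007,0.004,0.1,-0.3],[0,0,0.002,0.007,0.004,0.187,-0.3],[0,0,0.002,0.007,0.004,0.187,-0.3],[0,0,0.002,0.007,0.004,0.187,-0.3]]])

```text
time: 13.05
tool_pos: [0.4466, 0.0125, 0.1308]
tool_rot: [-3.142, 0.002, 0.047]
contact_force: [-0.0, 0.1, 0.8]
opening: 0.0322
```

Run:
```python
from h import *
c=robot.read_camera("wrist"); save("w6.png",c["image"])
go(.4458,.0142,.056,.0515)
```

```text
t 13.1 pos [0.4472 0.0126 0.1316] yaw 0.047 F [ 0.  -0.1 -0.5] op 0.0324 q [-0.14  0.31  1.87 -0.    0.96  1.38]
w [ 0.    -0.    -0.003] t [-0.004 -0.006  0.252]
```

View pics/w6.png

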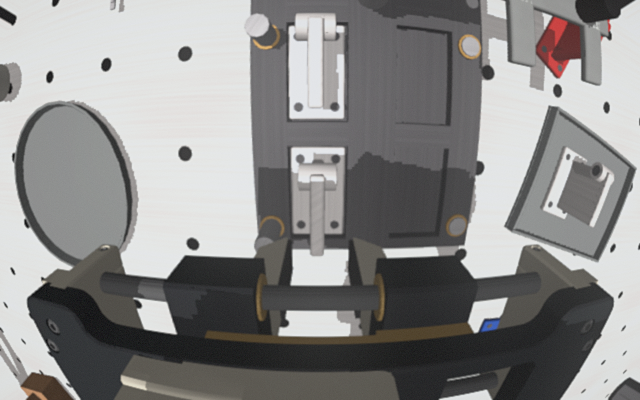

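Emit:
arm_command(motion=[[[0,0,-0.003,-0.004,-0.005,0.1,-0.3],[0,0,-0.003,-0.004,-0.005,0.2,-0.3],[0,0,-0.003,-0.004,-0.005,0.25,-0.3],[0,0,-0.003,-0.004,-0.005,0.25,-0.3],[0,0,-0.003,-0.004,-0.005,0.25,-0.3]]])

```text
time: 13.6
tool_pos: [0.4464, 0.0146, 0.0571]
tool_rot: [3.141, -0.002, 0.053]
contact_force: [0.2, -0.4, -0.0]
opening: 0.0323
```

Emit:
arm_command(motion=[[[0,0,0,0,0,0,-0.7],[0,0,0,0,0,0,-1],[0,0,0,0,0,0,-1],[0,0,0,0,0,0,-1],[0,0,0,0,0,0,-1],[0,0,0,0,0,0,-1]]])

```text
time: 14.2
tool_pos: [0.4457, 0.0149, 0.0566]
tool_rot: [3.141, -0.001, 0.054]
contact_force: [0.0, -0.6, 6.1]
opening: 0.0099
```

Emit:
arm_command(motion=[[[0,0,0,0,0,-0.05,-1],[0,0,0,0,0,-0.12,-1],[0,0,0,0,0,-0.25,-1],[0,0,0,0,0,-0.4,-1],[0,0,0,0,0,-0.4,-1],[0,0,0,0,0,-0.4,-1]]])

```text
time: 14.8
tool_pos: [0.4454, 0.015, 0.1764]
tool_rot: [3.141, -0.002, 0.054]
contact_force: [-0.1, -0.2, -2.0]
opening: 0.0098
```

Run:
```python
from h import *
c=robot.read_camera("top"); save("t6.png",c["image"],(170,130,330,270),5); np.savez("t6.npz",**c)
c=robot.read_camera("wrist"); save("w7.png",c["image"])
go(.43,.30,.175,.0515)
```

```text
t 14.9 pos [0.4443 0.0152 0.1747] yaw 0.054 F [-0.3 -0.4 -1.3] op 0.0097 q [-0.14  0.25  1.81 -0.    1.08  1.38]
w [-0.     0.002  0.001] t [ 0.003 -0.951 -0.001]
```

View pics/t6.png

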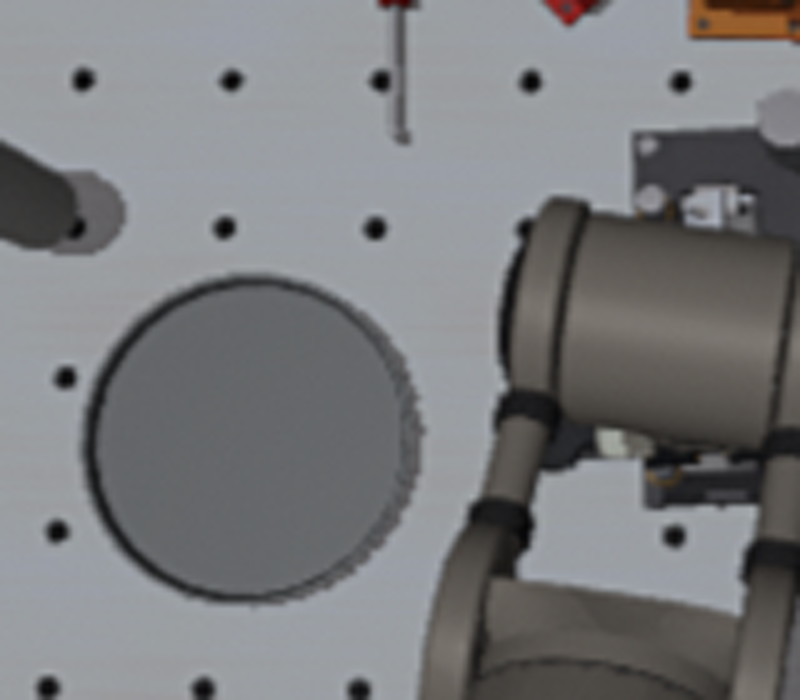

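View pics/w7.png

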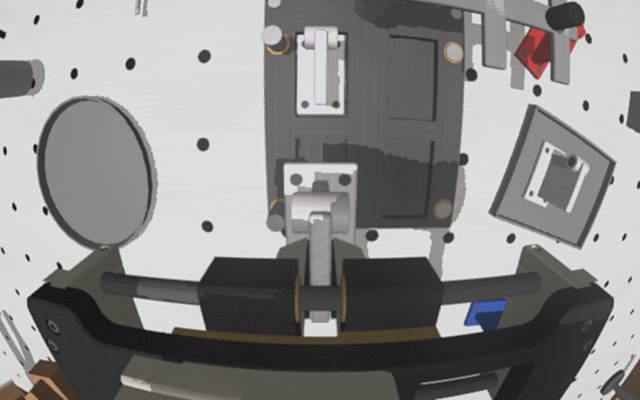

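Run:
```python
from h import *
c=dict(np.load("t6.npz"))
g=lambda u,v:world(c,170+u/5-.4,130+v/5-.4,zw=.018)[:2]
print(g(84,440),g(420,440),g(252,273),g(252,603))
```

```text
[0.43731603 0.42924015] [0.43886471 0.21252012] [0.54658168 0.32550931] [0.33462264 0.31605113]
```

Emit:
arm_command(motion=[[[0,0,0,0,-0.951,0,-1],[0,0,0,0,-0.951,0,-1],[0,0,0,0,-0.951,0,-1],[0,0,0,0,-0.951,0,-1],[0,0,0,0,-0.951,0,-1],[0,0,0,0,-0.951,0,-1],[0,0,0,0,-0.951,0,-1],[0,0,0,0,-0.951,0,-1]]])

```text
time: 15.7
tool_pos: [0.4289, 0.2999, 0.1739]
tool_rot: [3.14, 0.004, 0.056]
contact_force: [0.0, -0.8, -2.8]
opening: 0.01
```

Run:
```python
from h import *
c=robot.read_camera("wrist"); save("w8.png",c["image"]); np.savez("w8.npz",**c)
go(.43,.362,.15,.0515)
```

```text
t 15.75 pos [0.4292 0.2992 0.1743] yaw 0.054 F [-0.4  0.4 -1.4] op 0.0101 q [ 0.46  0.39  1.61 -0.    1.15  1.98]
w [0.001 0.002 0.002] t [ 0.014 -0.209  0.081]
```

View pics/w8.png

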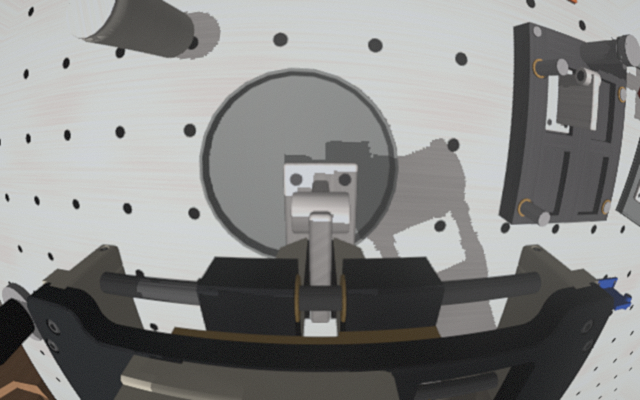

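Run:
```python
from h import *
from scipy.optimize import least_squares
c=dict(np.load("w8.npz"))
p=np.array([fworld(c,*q,.018)[:2] for q in[(201,163),(298,69),(396,163),(258,84),(340,80),(210,200),(225,109),(378,110)]])
s=least_squares(lambda v:np.hypot(*(p-v[:2]).T)-v[2],[.44,.322,.108]);print(s.x,s.fun.round(4))
```

```text
[0.43989565 0.32273507 0.10452141] [ 0.0026  0.0029 -0.0012 -0.003   0.0006 -0.0004 -0.0021  0.0006]
```

Emit:
arm_command(motion=[[[0,0,0.002,0.014,-0.209,0.08,-1],[0,0,0.002,0.014,-0.209,0.08,-1],[0,0,0.002,0.014,-0.209,0.08,-1],[0,0,0.002,0.014,-0.209,0.08,-1],[0,0,0.002,0.014,-0.209,0.2,-1],[0,0,0.002,0.014,-0.209,0.3,-1],[0,0,0.002,0.014,-0.209,0.4,-1],[0,0,0.002,0.014,-0.209,0.4,-1]]])

```text
time: 16.55
tool_pos: [0.429, 0.3597, 0.053]
tool_rot: [3.137, 0.007, 0.049]
contact_force: [-0.2, -0.5, -2.8]
opening: 0.0098
```

Run:
```python
from h import *
robot.read_camera("top");go(.43,.363,.0385,.0515)
```

```text
t 16.6 pos [0.4304 0.3608 0.0553] yaw 0.049 F [ 0.  -0.3 -1.2] op 0.0101 q [ 0.56  0.6   1.63 -0.    0.92  2.08]
w [ 0.001  0.002 -0.002] t [-0.001 -0.007  0.056]
```

Emit:
arm_command(motion=[[[0,0,0,0,-0.007,0.02,-1],[0,0,0,0,-0.007,0.035,-1],[0,0,0,0,-0.007,0.045,-1],[0,0,0,0,-0.007,0.052,-1],[0,0,0,0,-0.007,0.052,-1],[0,0,0,0,-0.007,0.052,-1]]])

```text
time: 17.2
tool_pos: [0.4309, 0.3649, 0.0405]
tool_rot: [-3.142, -0.0, 0.051]
contact_force: [-0.1, -0.5, -1.3]
opening: 0.0098
```

Emit:
arm_command(motion=[[[0,0,0,0,0,0.004,-1],[0,0,0,0,0,0.007,-1],[0,0,0,0,0,0.007,-1]]])

```text
time: 17.5
tool_pos: [0.4308, 0.3649, 0.0386]
tool_rot: [-3.142, -0.0, 0.05]
contact_force: [-0.9, 0.2, 1.7]
opening: 0.0098
```

Contact is made, so I'll release and retreat.

Emit:
arm_command(motion=[[[0,0,0,0,0,0,-0.8],[0,0,0,0,0,0,-0.6],[0,0,0,0,0,0,-0.4],[0,0,0,0,0,0,-0.3],[0,0,0,0,0,0,-0.3],[0,0,0,0,0,0,-0.3]]])

```text
time: 18.1
tool_pos: [0.4308, 0.3648, 0.0382]
tool_rot: [3.142, 0.0, 0.05]
contact_force: [-0.3, 0.5, 0.3]
opening: 0.0319
```

Emit:
arm_command(motion=[[[0,0,0,0,0,-0.1,-0.3],[0,0,0,0,0,-0.2,-0.3],[0,0,0,0,0,-0.35,-0.3],[0,0,0,0,0,-0.5,-0.3],[0,0,0,0,0,-0.5,-0.3],[0,0,0,0,0,-0.5,-0.3]]])

```text
time: 18.7
tool_pos: [0.4311, 0.365, 0.1892]
tool_rot: [-3.141, -0.002, 0.05]
contact_force: [0.2, 0.0, -1.2]
opening: 0.0322
```

Run:
```python
from h import *
c=robot.read_camera("wrist"); save("w9.png",c["image"])
go(.49,.19,.19,.0515)
```

```text
t 18.75 pos [0.4304 0.3645 0.1877] yaw 0.05 F [-0.9  0.3  0.7] op 0.0324 q [ 0.57  0.45  1.47 -0.    1.22  2.09]
w [ 0.     0.    -0.001] t [ 0.169  0.591 -0.007]
```

View pics/w9.png

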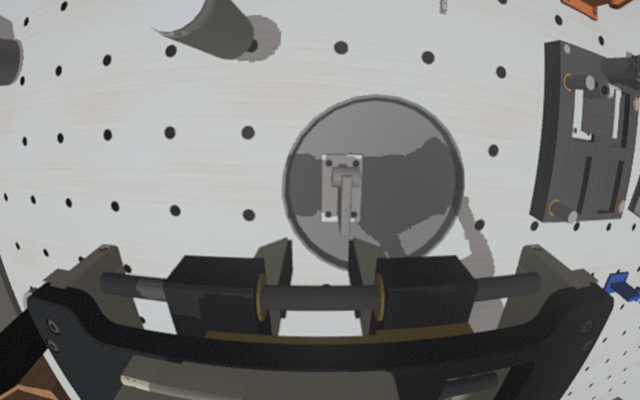

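Run:
```python
from h import *
from scipy.optimize import least_squares
c=robot.read_camera("wrist"); np.savez("w9.npz",**c); save("w9c.png",c["image"],(270,80,480,280),3.8)
c=robot.read_camera("top"); save("t7.png",c["image"],(170,130,330,270),5); np.savez("t7.npz",**c)
```

```text
(no output)
```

View pics/w9c.png

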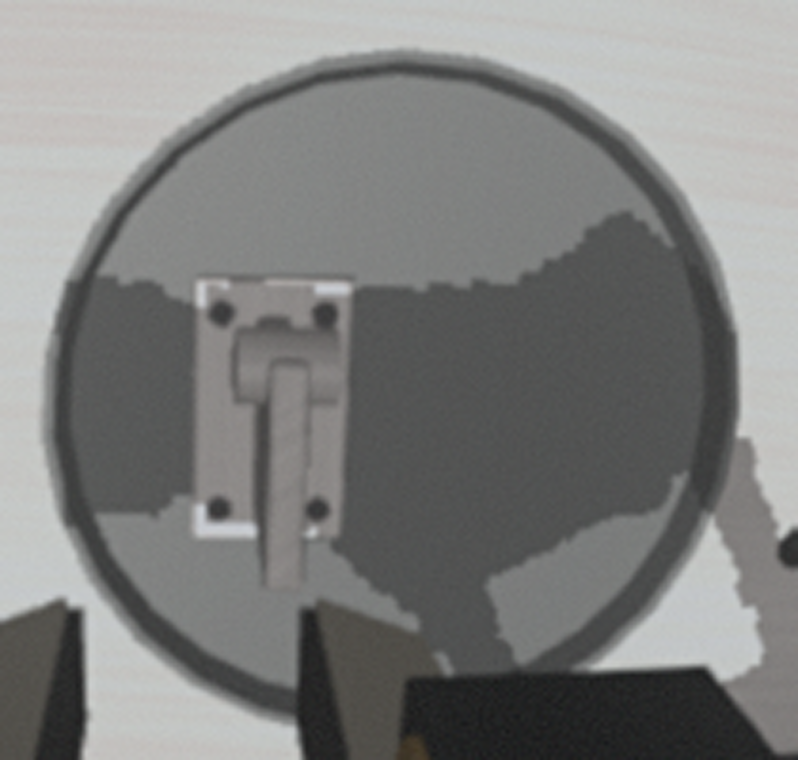

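View pics/t7.png

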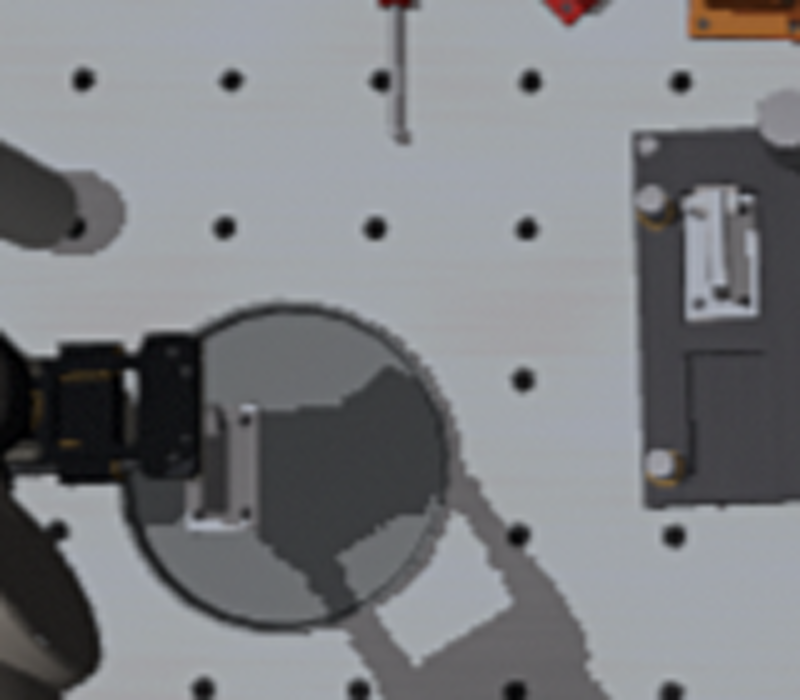

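The pan was knocked sideways, taking bracket 1 with it; the bracket is still upright. I'll measure the pan again before placing the next one. Bracket 3 is next.

Run:
```python
from h import *
c=dict(np.load("t7.npz"))
g=lambda u,v,z=.018:world(c,170+u/5-.4,130+v/5-.4,zw=z)[:2]
print(g(121,467),g(457,467),g(288,303),g(288,632)); print("base of b1 right edge",g(257,405,.012),g(257,530,.012))
from scipy.optimize import least_squares
c=dict(np.load("w9.npz")); k=lambda u,v,z=.018:fworld(c,270+u/3.8-.37,80+v/3.8-.37,z)[:2]
p=np.array([k(*q) for q in[(45,400),(400,52),(738,350),(130,185),(660,170),(90,570),(250,705)]])
s=least_squares(lambda v:np.hypot(*(p-v[:2]).T)-v[2],[.42,.3,.108]);print(s.x,s.fun.round(4))
b=np.array([k(*q,.012) for q in[(195,280),(352,280),(342,538),(195,538)]]);print(b.round(4),b.mean(0))
go(.5496,.195,.19,.0515)
```

```text
[0.42015976 0.40435859] [0.42177168 0.18823687] [0.52703341 0.30119437] [0.31667242 0.29234078]
base of b1 right edge [0.46122469 0.32016135] [0.3808919  0.31660498]
[0.42455035 0.30006138 0.10594286] [ 0.0006  0.0001  0.0006 -0.0005 -0.0006  0.0002 -0.0006]
[[0.461  0.3649]
 [0.4636 0.3197]
 [0.3838 0.3156]
 [0.3817 0.3608]] [0.42252827 0.34022592]
t 18.85 pos [0.43   0.3643 0.1866] yaw 0.05 F [-0.9 -0.5  0.6] op 0.0318 q [ 0.57  0.45  1.48 -0.    1.22  2.09]
w [ 0.001  0.002 -0.001] t [ 0.37   0.584 -0.011]
```

Emit:
arm_command(motion=[[[0,0,0,0.37,0.584,-0.01,-0.3],[0,0,0,0.37,0.584,-0.01,-0.3],[0,0,0,0.37,0.584,-0.01,-0.3],[0,0,0,0.37,0.584,-0.01,-0.3],[0,0,0,0.37,0.584,-0.01,-0.3],[0,0,0,0.37,0.584,-0.01,-0.3],[0,0,0,0.37,0.584,-0.01,-0.3]]])

```text
time: 19.55
tool_pos: [0.5495, 0.1961, 0.1902]
tool_rot: [-3.142, 0.003, 0.051]
contact_force: [-0.4, -0.2, -0.6]
opening: 0.0324
```

Run:
```python
from h import *
go(.5500,.0197,.14,.0515)
```

```text
t 19.55 pos [0.5495 0.1961 0.1902] yaw 0.051 F [-0.4 -0.2 -0.6] op 0.0324 q [0.21 0.48 1.41 0.   1.25 1.73]
w [-0.     0.002 -0.001] t [-0.028  0.587  0.167]
```

Emit:
arm_command(motion=[[[0,0,0,-0.028,0.587,0,-0.3],[0,0,0,-0.028,0.587,0,-0.3],[0,0,0,-0.028,0.587,0,-0.3],[0,0,0,-0.028,0.587,0.05,-0.3],[0,0,0,-0.028,0.587,0.167,-0.3],[0,0,0,-0.028,0.587,0.167,-0.3],[0,0,0,-0.028,0.587,0.167,-0.3]]])

```text
time: 20.25
tool_pos: [0.5504, 0.0208, 0.1413]
tool_rot: [-3.141, 0.002, 0.052]
contact_force: [0.1, -0.5, 0.3]
opening: 0.0323
```

Run:
```python
from h import *
c=robot.read_camera("wrist"); save("w10.png",c["image"])
go(.5500,.0197,.056,.0515)
```

```text
t 20.3 pos [0.5513 0.0207 0.1422] yaw 0.053 F [-0.2  0.7 -0.4] op 0.032 q [-0.1   0.47  1.57  0.    1.1   1.42]
w [-0.    -0.     0.001] t [-0.005  0.003  0.287]
```

View pics/w10.png

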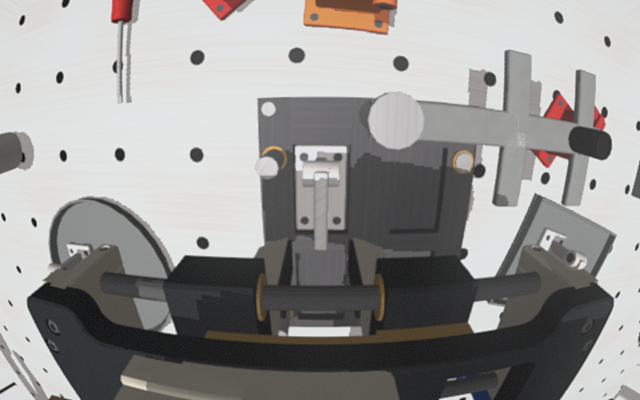

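Emit:
arm_command(motion=[[[0,0,0,-0.005,0.003,0.1,-0.3],[0,0,0,-0.005,0.003,0.2,-0.3],[0,0,0,-0.005,0.003,0.286,-0.3],[0,0,0,-0.005,0.003,0.286,-0.3],[0,0,0,-0.005,0.003,0.286,-0.3]]])

```text
time: 20.8
tool_pos: [0.5504, 0.019, 0.0569]
tool_rot: [3.141, -0.002, 0.052]
contact_force: [0.3, -0.2, -0.1]
opening: 0.0321
```

Emit:
arm_command(motion=[[[0,0,0,0,0,0,-0.7],[0,0,0,0,0,0,-1],[0,0,0,0,0,0,-1],[0,0,0,0,0,0,-1],[0,0,0,0,0,0,-1],[0,0,0,0,0,0,-1]]])

```text
time: 21.4
tool_pos: [0.5501, 0.0183, 0.0564]
tool_rot: [-3.142, -0.002, 0.05]
contact_force: [-0.9, 2.7, 6.1]
opening: 0.01
```

Emit:
arm_command(motion=[[[0,0,0,0,0,-0.05,-1],[0,0,0,0,0,-0.12,-1],[0,0,0,0,0,-0.25,-1],[0,0,0,0,0,-0.4,-1],[0,0,0,0,0,-0.4,-1],[0,0,0,0,0,-0.4,-1]]])

```text
time: 22.0
tool_pos: [0.5495, 0.018, 0.1758]
tool_rot: [3.141, -0.001, 0.05]
contact_force: [-0.4, -0.5, -3.3]
opening: 0.0099
```

Run:
```python
from h import *
c=robot.read_camera("top"); save("t8.png",c["image"],(170,130,330,270),5);
go(.413,.26,.175,.0515)
```

```text
t 22.05 pos [0.5486 0.0181 0.1744] yaw 0.05 F [ 0.3 -0.6 -3.3] op 0.0101 q [-0.11  0.43  1.54 -0.    1.17  1.41]
w [-0.     0.001 -0.001] t [-0.411 -0.828 -0.001]
```

View pics/t8.png

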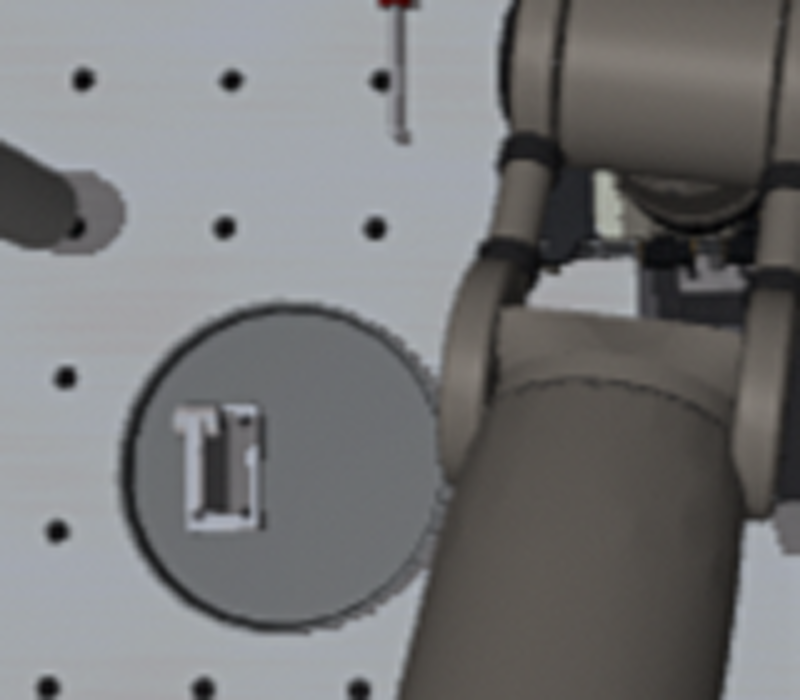

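Emit:
arm_command(motion=[[[0,0,0,-0.411,-0.83,0,-1],[0,0,0,-0.411,-0.83,0,-1],[0,0,0,-0.411,-0.83,0,-1],[0,0,0,-0.411,-0.83,0,-1],[0,0,0,-0.411,-0.83,0,-1],[0,0,0,-0.411,-0.83,0,-1],[0,0,0,-0.411,-0.83,0,-1],[0,0,0,-0.411,-0.83,0,-1]]])

```text
time: 22.85
tool_pos: [0.4127, 0.2605, 0.1738]
tool_rot: [3.14, 0.003, 0.052]
contact_force: [0.7, -0.5, -3.4]
opening: 0.0101
```

Run:
```python
from h import *
c=robot.read_camera("wrist"); save("w11.png",c["image"])
go(.413,.259,.055,.0515)
```

```text
t 22.9 pos [0.4134 0.26   0.174 ] yaw 0.051 F [ 0.1 -0.7 -3. ] op 0.0098 q [ 0.4   0.33  1.7  -0.    1.11  1.93]
w [ 0.001  0.002 -0.001] t [-0.     0.003  0.397]
```

View pics/w11.png

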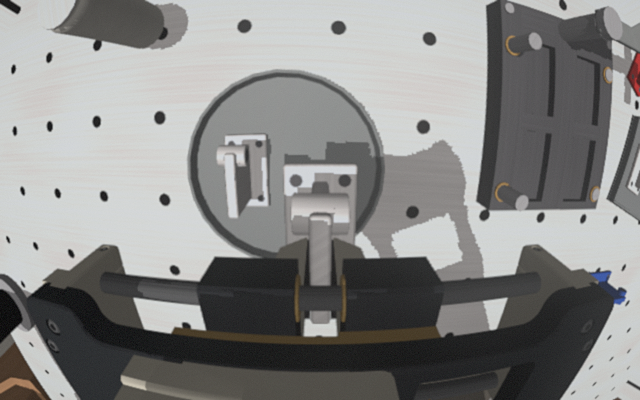

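Clear, so I'll descend.

Emit:
arm_command(motion=[[[0,0,0,0,0.003,0.1,-1],[0,0,0,0,0.003,0.2,-1],[0,0,0,0,0.003,0.3,-1],[0,0,0,0,0.003,0.38,-1],[0,0,0,0,0.003,0.42,-1],[0,0,0,0,0.003,0.435,-1],[0,0,0,0,0.003,0.435,-1],[0,0,0,0,0.003,0.435,-1]]])

```text
time: 23.7
tool_pos: [0.4148, 0.2598, 0.0458]
tool_rot: [-3.141, -0.002, 0.05]
contact_force: [-0.5, -0.3, -3.2]
opening: 0.0102
```

Run:
```python
from h import *
go(.413,.259,.0382,.0515)
```

```text
t 23.7 pos [0.4148 0.2598 0.0458] yaw 0.05 F [-0.5 -0.3 -3.2] op 0.0102 q [ 0.4   0.51  1.85 -0.    0.79  1.92]
w [-0.    -0.001 -0.001] t [-0.006  0.002  0.025]
```

Emit:
arm_command(motion=[[[0,0,0,0,0,0.01,-1],[0,0,0,0,0,0.018,-1],[0,0,0,0,0,0.025,-1],[0,0,0,0,0,0.025,-1]]])

```text
time: 24.1
tool_pos: [0.4141, 0.2599, 0.0384]
tool_rot: [-3.141, -0.001, 0.051]
contact_force: [-2.7, -2.3, 7.1]
opening: 0.0101
```

Emit:
arm_command(motion=[[[0,0,0,0,0,0,-0.8],[0,0,0,0,0,0,-0.6],[0,0,0,0,0,0,-0.4],[0,0,0,0,0,0,-0.3],[0,0,0,0,0,0,-0.3],[0,0,0,0,0,0,-0.3]]])

```text
time: 24.7
tool_pos: [0.4139, 0.2597, 0.0373]
tool_rot: [3.141, 0.0, 0.05]
contact_force: [-0.6, 1.0, -0.2]
opening: 0.0321
```

Emit:
arm_command(motion=[[[0,0,0,0,0,-0.1,-0.3],[0,0,0,0,0,-0.2,-0.3],[0,0,0,0,0,-0.35,-0.3],[0,0,0,0,0,-0.5,-0.3],[0,0,0,0,0,-0.62,-0.3],[0,0,0,0,0,-0.62,-0.3]]])

```text
time: 25.3
tool_pos: [0.4162, 0.2608, 0.2285]
tool_rot: [-3.138, -0.01, 0.051]
contact_force: [0.3, 0.8, -0.3]
opening: 0.0325
```

Run:
```python
from h import *
c=robot.read_camera("wrist"); save("w12.png",c["image"])
go(.55,-.01,.23,1.0)
```

```text
t 25.35 pos [0.415  0.2602 0.2256] yaw 0.05 F [ 0.3  0.8 -0.5] op 0.0323 q [ 0.4   0.28  1.62 -0.    1.24  1.92]
w [ 0.    -0.004 -0.605] t [ 0.404  0.922 -0.014]
```

View pics/w12.png

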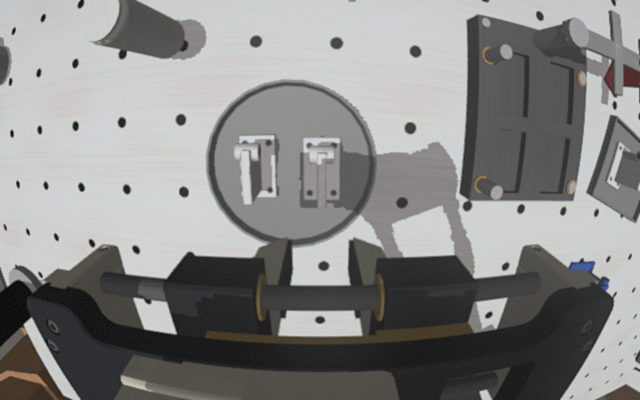

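Emit:
arm_command(motion=[[[0,0,-0.605,0.404,0.922,0,-0.3],[0,0,-0.605,0.404,0.922,0,-0.3],[0,0,-0.605,0.404,0.922,0,-0.3],[0,0,-0.605,0.404,0.922,0,-0.3],[0,0,-0.605,0.404,0.922,0,-0.3],[0,0,-0.605,0.404,0.922,0,-0.3],[0,0,-0.605,0.404,0.922,0,-0.3],[0,0,-0.605,0.404,0.922,0,-0.3]]])

```text
time: 26.15
tool_pos: [0.5495, -0.0142, 0.2211]
tool_rot: [-3.14, 0.002, 1.0]
contact_force: [0.5, -0.4, -0.2]
opening: 0.0319
```

Run:
```python
from h import *
c=robot.read_camera("top"); save("t9.png",c["image"],(270,120,470,260),4);np.savez("t9.npz",**c)
go(.60,-.18,.22,1.59)
```

```text
t 26.2 pos [ 0.5485 -0.0121  0.2212] yaw 0.997 F [-0.5  1.2 -0. ] op 0.0322 q [-0.16  0.39  1.46 -0.    1.29  0.41]
w [-0.002  0.    -0.378] t [-0.377  0.448  0.003]
```

View pics/t9.png

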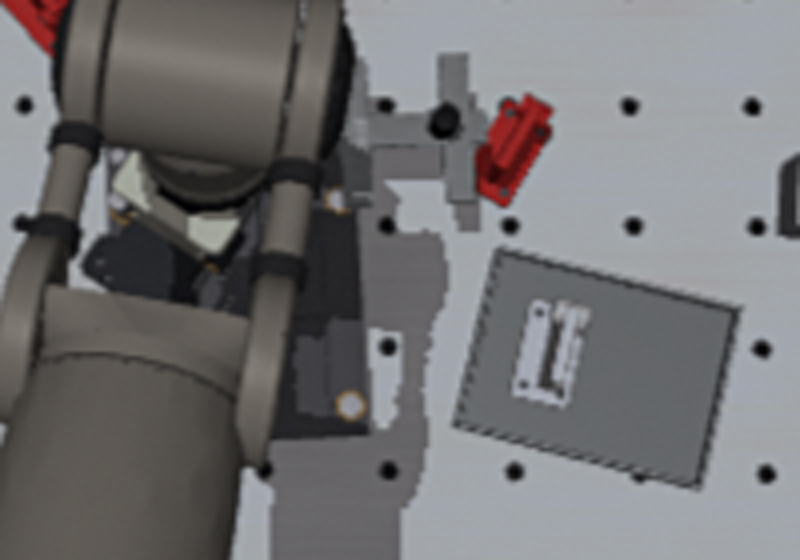

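Run:
```python
from h import *
c=dict(np.load("t9.npz"))
k=world(c,270+445/4-.4,120+118/4-.4,zw=.14)[:2]; d=PIV-k; print(k,np.hypot(*d),np.arctan2(d[1],d[0]))
```

```text
[ 0.63286151 -0.17980368] 0.15767864505742346 1.6016329485119816
```

Run:
```python
from h import *
go(.633,-.1815,.20,1.6)
```

```text
t 26.2 pos [ 0.5485 -0.0121  0.2212] yaw 0.997 F [-0.5  1.2 -0. ] op 0.0322 q [-0.16  0.39  1.46 -0.    1.29  0.41]
w [-0.002  0.    -0.384] t [-0.321  0.543  0.069]
```

Emit:
arm_command(motion=[[[0,0,-0.384,-0.321,0.543,0.02,-0.3],[0,0,-0.384,-0.321,0.543,0.02,-0.3],[0,0,-0.384,-0.321,0.543,0.02,-0.3],[0,0,-0.384,-0.321,0.543,0.02,-0.3],[0,0,-0.384,-0.321,0.543,0.02,-0.3],[0,0,-0.384,-0.321,0.543,0.02,-0.3],[0,0,-0.384,-0.321,0.543,0.02,-0.3],[0,0,-0.384,-0.321,0.543,0.02,-0.3]]])

```text
time: 27.0
tool_pos: [0.6338, -0.1775, 0.2177]
tool_rot: [-3.141, -0.0, 1.605]
contact_force: [-0.0, 0.7, 0.1]
opening: 0.0323
```

Run:
```python
from h import *
c=robot.read_camera("wrist"); save("w13.png",c["image"]);np.savez("w13.npz",**c)
go(.633,-.182,.16,1.6)
```

```text
t 27.05 pos [ 0.6339 -0.1777  0.2178] yaw 1.605 F [-0.4 -0.5  0.1] op 0.032 q [-0.39  0.6   1.13  0.    1.42 -0.42]
w [ 0.    -0.     0.003] t [-0.014 -0.003  0.193]
```

View pics/w13.png

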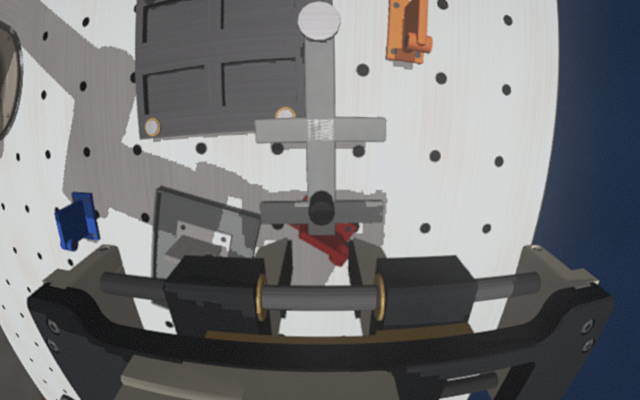

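Run:
```python
from h import *
c=dict(np.load("w13.npz")); k=fworld(c,321,213,.14)[:2]; d=PIV-k; print(k,np.hypot(*d),np.arctan2(d[1],d[0]))
```

```text
[ 0.63613847 -0.18090039] 0.15890893070165849 1.622033397368962
```

Emit:
arm_command(motion=[[[0,0,0.003,-0.014,-0.003,0.1,-0.3],[0,0,0.003,-0.014,-0.003,0.2,-0.3],[0,0,0.003,-0.014,-0.003,0.2,-0.3],[0,0,0.003,-0.014,-0.003,0.2,-0.3]]])

```text
time: 27.45
tool_pos: [0.6333, -0.183, 0.1581]
tool_rot: [-3.141, -0.0, 1.6]
contact_force: [0.4, 0.6, 0.5]
opening: 0.0324
```

Run:
```python
from h import *
go(.633,-.182,.114,1.6)
```

```text
t 27.45 pos [ 0.6333 -0.183   0.1581] yaw 1.6 F [0.4 0.6 0.5] op 0.0324 q [-0.4   0.64  1.21 -0.    1.29 -0.43]
w [-0. -0. -0.] t [ 0.003 -0.001  0.147]
```

Emit:
arm_command(motion=[[[0,0,0,0.003,0.005,0.05,-0.3],[0,0,0,0.003,0.005,0.1,-0.3],[0,0,0,0.003,0.005,0.147,-0.3],[0,0,0,0.003,0.005,0.147,-0.3],[0,0,0,0.003,0.005,0.147,-0.3]]])

```text
time: 27.95
tool_pos: [0.6352, -0.1827, 0.1143]
tool_rot: [3.141, 0.001, 1.599]
contact_force: [-0.5, -0.7, -0.2]
opening: 0.032
```

Run:
```python
from h import *
arc(1.6-.09*np.arange(1,9),.114)
```

```text
27.95 [ 0.6352 -0.1827  0.1143] [3.141e+00 1.000e-03 1.599e+00]
0.05665915974071474 [ 0.004 -0.056  0.001]
0.11395493925379706 [ 0.011 -0.104  0.001]
0.1712507187668794 [ 0.021 -0.151  0.001]
0.2285464982799617 [ 0.036 -0.196  0.001]
0.28584227779304405 [ 0.055 -0.24   0.001]
0.3431380573061264 [ 0.078 -0.283  0.001]
0.4004338368192087 [ 0.104 -0.323  0.001]
0.457729616332291 [ 0.134 -0.36   0.   ]
```

Emit:
arm_command(motion=[[[0,0,0.057,0.004,-0.056,0,-0.3],[0,0,0.114,0.011,-0.104,0,-0.3],[0,0,0.171,0.021,-0.151,0,-0.3],[0,0,0.229,0.036,-0.196,0,-0.3],[0,0,0.286,0.055,-0.24,0,-0.3],[0,0,0.343,0.078,-0.283,0,-0.3],[0,0,0.4,0.104,-0.323,0,-0.3],[0,0,0.458,0.134,-0.36,0,-0.3]]])

```text
time: 28.75
tool_pos: [0.5264, -0.1463, 0.115]
tool_rot: [3.137, -0.001, 0.876]
contact_force: [1.0, -1.2, -0.0]
opening: 0.0326
```

Run:
```python
from h import *
arc([.78,.68,.58,.48,.38,.28,.18,.08],.114)
```

```text
28.75 [ 0.5264 -0.1463  0.115 ] [ 3.137e+00 -1.000e-03  8.760e-01]
0.06111549814728781 [ 0.004 -0.056  0.003]
0.12477747538404595 [ 0.011 -0.108  0.003]
0.18843945262080408 [ 0.024 -0.16   0.003]
0.25210142985756223 [ 0.042 -0.21   0.002]
0.3157634070943204 [ 0.065 -0.258  0.002]
0.3794253843310785 [ 0.093 -0.304  0.002]
0.4430873615678366 [ 0.125 -0.347  0.002]
0.5067493388045948 [ 0.161 -0.386  0.002]
```

Emit:
arm_command(motion=[[[0,0,0.061,0.004,-0.056,0,-0.3],[0,0,0.125,0.011,-0.108,0,-0.3],[0,0,0.188,0.024,-0.16,0,-0.3],[0,0,0.252,0.042,-0.21,0,-0.3],[0,0,0.316,0.065,-0.258,0,-0.3],[0,0,0.379,0.093,-0.304,0,-0.3],[0,0,0.443,0.125,-0.347,0,-0.3],[0,0,0.507,0.161,-0.386,0,-0.3]]])

```text
time: 29.55
tool_pos: [0.4681, -0.0346, 0.1149]
tool_rot: [3.14, -0.003, 0.079]
contact_force: [1.2, -1.2, 0.4]
opening: 0.0323
```

Emit:
arm_command(motion=[[[0,0,0,0,0,0,-0.3],[0,0,0,0,0,0,-0.25],[0,0,0,0,0,0,-0.25]]])

```text
time: 29.85
tool_pos: [0.4677, -0.0352, 0.1138]
tool_rot: [3.141, -0.001, 0.085]
contact_force: [-0.2, -0.1, 0.4]
opening: 0.0344
```

Run:
```python
from h import *
o=robot.observe(); d=PIV-o["tool_pos"][:2]; print(o["tool_pos"],np.hypot(*d),np.arctan2(d[1],d[0]),o["tool_rot"],o["contact_force"])
```

```text
[ 0.46772287 -0.0351842   0.11376833] 0.16080219987423686 0.08083439114350494 [ 3.14100179e+00 -1.07567611e-03  8.50812586e-02] [-0.21085724 -0.07893588  0.35375471]
```

Emit:
arm_command(motion=[[[0,0,0,0,0,-0.1,-0.25],[0,0,0,0,0,-0.2,-0.25],[0,0,0,0,0,-0.35,-0.25],[0,0,0,0,0,-0.4,-0.25],[0,0,0,-0.2,0,-0.4,-0.25],[0,0,0,-0.2,0,-0.4,-0.25],[0,0,0,-0.2,0,-0.4,-0.25],[0,0,0,-0.2,0,-0.4,-0.25]]])

```text
time: 30.65
tool_pos: [0.4084, -0.0401, 0.2337]
tool_rot: [3.141, -0.002, 0.083]
contact_force: [0.3, -0.0, 0.7]
opening: 0.0346
```

Run:
```python
from h import *
c=robot.read_camera("wrist"); save("w14.png",c["image"]);np.savez("w14.npz",**c)
c=robot.read_camera("top"); save("t10.png",c["image"],(170,80,500,290),2.4);np.savez("t10.npz",**c)
print(robot.observe()["tool_pos"])
```

```text
[ 0.40852327 -0.03988532  0.23335508]
```

View pics/w14.png

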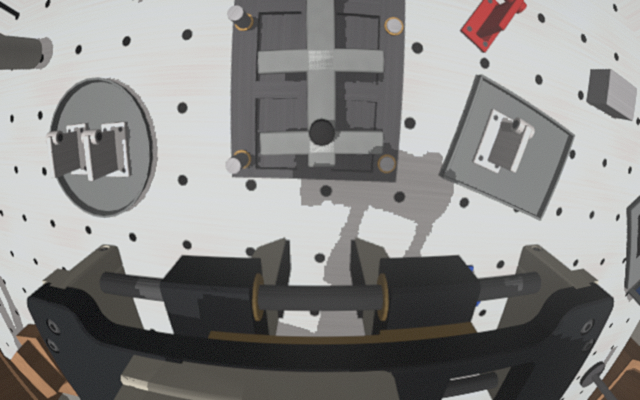

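View pics/t10.png

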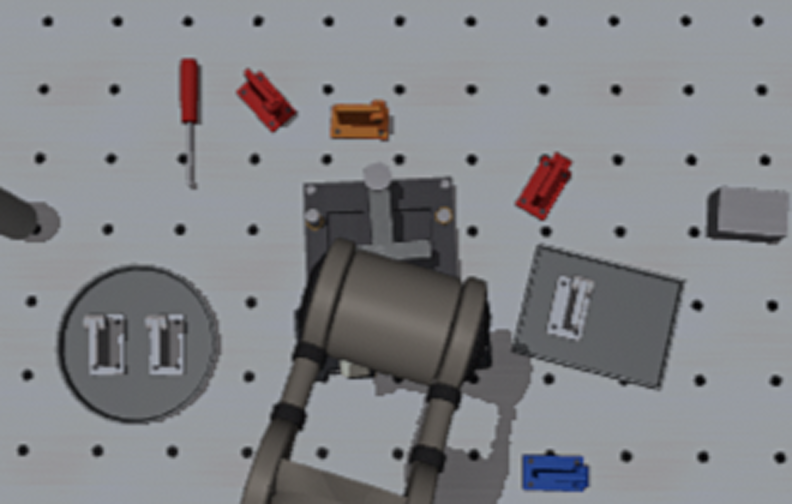

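Run:
```python
from h import *
c=dict(np.load("w14.npz")); k=fworld(c,322,133,.14)[:2]; d=PIV-k; print(k,np.hypot(*d),np.arctan2(d[1],d[0])-.0515)
a=dict(np.load("top0.npz")); b=dict(np.load("t10.npz"))
for n,(x0,y0,x1,y1) in dict(blue=(380,260,420,290),red1=(385,140,412,172),red2=(265,105,295,138),orange=(300,118,338,142),sd=(240,100,256,160),can=(150,148,195,185),block=(460,150,505,185)).items():
    print(n,np.abs(a["image"][y0:y1,x0:x1].astype(int)-b["image"][y0:y1,x0:x1]).mean().round(1))
print(robot.observe()["contact_force"])
```

```text
[ 0.46946989 -0.03685437] 0.15920598688838944 0.04067709010070903
blue 16.8
red1 2.0
red2 2.1
orange 2.0
sd 2.1
can 2.1
block 2.1
[-0.41381719  0.95511248  0.11673276]
```

```bash
python3 -c "
from h import *
print(robot.hand_in())"
```

```text
the job is handed in; nothing more can be done
None
```

The job is done and handed in at about 31 s. I swung the hold-down bar aside, sorted the three brackets that were there, and swung the bar back over the empty fixture.

- **Sorting:** nest 4 was empty at the start. Bracket 2 (pin down) went into the rectangular tray, and brackets 1 and 3 (pins up) went into the round pan. The grip was set to 25 N for all three.
- **Knocked pan:** the pan was knocked about 3 cm with bracket 1 already in it. The bracket stayed upright, and I measured the pan again before placing bracket 3.
- **Last checks:** the final pictures show the nests empty and all three brackets standing upright in the right containers.
- **Hold-down bar:** it measured about 0.04 rad when back, inside the 0.15 limit. When aside, the top and wrist cameras gave about 1.55 and 1.57 rad.
- **Things to leave alone:** the screwdriver, can, block and the red and orange look-alikes had not moved. The image check flagged the blue look-alike, but it sits at the same pixel as before; I put the difference down to the arm's shadow in the first picture.
- **Forces:** the readings I saw after each move stayed below 10 N.

No check failed. The cameras differed by a few millimetres on the tray and pan positions, well within the room available.

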